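# Top up and stir the bead bath from the tilt-out bin

## Task

Top up the bead bath: tilt the blue parts bin fully forward by its handle and move every orange pellet from it into the glass dish on the hotplate. Then mix the bath with the white paddle, held with its blade down among the beads near the dish's floor, in at least three full wide turns that pass well to the left and right of the middle. Finish with all the pellets in the dish, the paddle lying flat on the green mat well inside its edges and the bin shut again, and leave the other things on the bench where they are.

Things in the scene. Friction and masses are not known exactly. Their poses are not given: they have to be found in the camera images.
- unit: light-grey housing of the tilt-out parts bin, 282 mm wide, 170 mm deep, 150 mm tall, fixed to the bench. Origin: on the bench, middle of the front; x runs back into the housing, y to its left, z up. Its roof and cheeks begin 50 mm behind the front. The blue bin swings forward (to -x) about a pivot line along y through (0, 0, 20 mm)
- bin (a joint): tilt of the blue bin, rad: 0 closed (front panel upright), 0.85 fully forward at its stop. It moves lightly and tips over its balance: near either end it stays by its own weight. Panel 268 mm wide, 8 mm thick, top 145 mm above the bench when closed. Floor of the bin 30 mm above the pivot, to 98 mm behind the front
- bin_strip (a point): middle of the slanting strip, 42 mm wide and 260 mm long, between the bin's front panel and floor. With the bin fully tilted the strip is nearly level, about 60 mm above the bench and 24 mm in front of the pivot, and the pellets tumble down onto it side by side, mostly stopping at its rear edge, where the floor rises steeply behind them. The bin's sides stand about 45 mm above it
- bin_bar (a point): middle of the bin's steel handle bar, round, 12 mm thick, 100 mm long along the housing's y, carried on two posts 35 mm above the panel's top edge with free space under it; 180 mm above the bench when closed. In the bin's frame it is 160 mm above and 4 mm in front of the pivot; fully tilted it lies about 123 mm in front of the housing and 123 mm above the bench
- dish: round glass dish, fixed on the white hotplate (190 x 170 x 50 mm, top 50 mm above the bench). Outer radius 80 mm, wall 4 mm, rim 45 mm above its underside, inner floor 6 mm. Origin: centre of its underside; x away from the robot, y to the left, z up. Five loose aluminium balls of 22 mm lie in it
- mat: green rubber mat 260 x 140 x 3 mm, fixed flat on the bench; origin: centre of its underside, x along its length, z up
- paddle: white stirring paddle with a red end, loose, 200 mm long, about 70 g, lying flat along its x axis. Origin: middle of its length, on its underside. Handle (x 20 to 100 mm) 14 mm wide, 20 mm tall; stem (x -50 to 20 mm) 10 x 10 mm; blade (x -100 to -50 mm) 20 mm wide, 8 mm thick
- paddle_grip (a point): point on the paddle's handle at its (50, 0, 10) mm: middle of the handle's section, best gripped across the 14 mm width, firmly, or it turns in the fingers
- paddle_tip (a point): end of the paddle's blade, at its (-100, 0, 4) mm
- pellet1: orange hexagonal pellet (bead), 22 mm across flats, 22 mm long, about 20 g; origin: its centre; its hexagon axis is y (flat faces at its ends), two of its flats face +z and -z. May be absent. At the start it lies in the bin, its axis along the housing's y; neighbours are about 54 mm apart
- pellet2: orange hexagonal pellet (bead), 22 mm across flats, 22 mm long, about 20 g; origin: its centre; its hexagon axis is y (flat faces at its ends), two of its flats face +z and -z. May be absent. At the start it lies in the bin, its axis along the housing's y; neighbours are about 54 mm apart
- pellet3: orange hexagonal pellet (bead), 22 mm across flats, 22 mm long, about 20 g; origin: its centre; its hexagon axis is y (flat faces at its ends), two of its flats face +z and -z. May be absent. At the start it lies in the bin, its axis along the housing's y; neighbours are about 54 mm apart
- pellet4: orange hexagonal pellet (bead), 22 mm across flats, 22 mm long, about 20 g; origin: its centre; its hexagon axis is y (flat faces at its ends), two of its flats face +z and -z. May be absent. At the start it lies in the bin, its axis along the housing's y; neighbours are about 54 mm apart
- ball1_center (a point): centre of an aluminium ball, 22 mm diameter, in the dish
- ball2_center (a point): centre of an aluminium ball, 22 mm diameter, in the dish
- ball3_center (a point): centre of an aluminium ball, 22 mm diameter, in the dish
- ball4_center (a point): centre of an aluminium ball, 22 mm diameter, in the dish
- ball5_center (a point): centre of an aluminium ball, 22 mm diameter, in the dish
- jar: clear jar with white cap, 60 mm wide, 85 mm tall; bystander, origin at its underside, leave it where it is
- amber: amber glass bottle, 56 mm wide, 120 mm tall; bystander, origin at its underside, leave it where it is
- stopper: orange stopper, 42 mm wide and tall; bystander, origin at its underside, leave it where it is
- beaker: glass beaker, 64 mm wide, 80 mm tall; bystander, origin at its underside, leave it where it is
- driver: screwdriver lying on the bench; bystander, leave it where it is
- jar2: small white jar, 48 mm wide, 60 mm tall; bystander, origin at its underside, leave it where it is
There are look-alikes about, which are no part of the job. There is more than one size of the paddle; the job needs the larger.

How it is judged:
By the outcome, as a careful person would: the job done as asked, in the order asked, and still so for the second after the job is handed in, with the robot touching nothing.
Of pellet1, pellet2, pellet3, pellet4 only 2 to 4 are there at a start; the rules pass over those that are not, and their reading is None.
At some moment in a run one of paddle may be knocked a few centimetres aside while the robot is not near it.
Once in a run the grip may slacken for a moment while it holds something.
It also fails if it takes over 210 s, if anything falls off the work surface, if the arm or the gripper's body presses on something with over 40 N, if the wrist force passes 120 N, or if a joint passes its speed limit or range.

## Robot

A 7-joint arm with a two-finger parallel gripper is mounted at the origin on the work surface. World frame = base frame: x ahead of the robot, y to its left, z up, the work surface at z = 0. Lengths are in m, angles in degrees, forces in N, time in s.
With the tool pointing down it reaches from about 0.425 to 0.825 m from the base axis. Payload 3.6 kg.
Tool frame: the origin (TCP) lies midway between the tips of the shut fingers; the grasp point (between the pads) lies pinch_z behind it (pinch_z is the distance from the TCP to the grasp point, in m); z points along the fingers, y is the line along which they close (so a half turn about z gives the same grasp; the last joint's range is limited). The gripper opens to 85 mm and grips with 20 to 120 N. Pads are 22 mm wide; open, the fingers measure 114 mm over their backs; the gripper's body (76 mm by 85 mm) begins 54 mm behind the grasp point. The pads swing forward as they close: fully open they stand 13 mm farther back than shut.
Start: joints at [-69.414, 35.231, -0.722, 81.555, 0.464, 63.22, -2.315], TCP at [0.245, 0.602, 0.231] pointing down, gripper open.
Joint ranges: [-178.69, 178.69], [-17.37, 117.87], [-77.05, 75.6], [15.02, 138.74], [-78.02, 258.01], [0.78, 113.62], [-162.83, 162.83]. Speed limits (degrees/s): [159.86, 159.86, 180, 180, 180, 180, 180].

## Interface

Orientations are given as [roll, pitch, yaw] about the fixed x, y, z axes, in that order (R = Rz(yaw) Ry(pitch) Rx(roll)).
In Python, from bench import sense, read_camera, camera_info, hand_in, pinch_z gives the robot as it stands.
- The arm moves only by the shell command python3 -m pendant 'ROWS' [FORCE]. ROWS is JSON, a list of rows, each a list of 5 numbers: the shift along the tool's x, y, z as a fraction of full scale, then the turn about the tool's z as a fraction of full scale, then the closure in counts, from 0 (fully open) to 255 (shut). In form: [[x, y, z, yaw, gripper], ...]. A call has 1 to 10 rows; each row shifts and turns the commanded pose from where the row before left it, along the tool's axes as they then stand; what a row does not reach is not made up. Full scale, the value 1, is 0.1 m for a shift and 180 degrees for a turn. A row lasts 1/12 s, in which the tool goes at most 41.7 mm and 7.16 degrees, less where a joint would pass 70% of its speed; a pose out of reach is approached as far as the arm can. A call with a number of a shift or a turn outside -1 to 1 is refused whole. A call with a gripper value outside its range is refused whole. The fingers move at their own pace and stop on an object; FORCE is the grip in N (left out, the last holds). Time passes only in rows, so rows that do not move let the fingers close. It gives the time, the measured TCP pose, the force, the opening and the grip force at its end, in the units of the state.
- sense(): the state, without advancing time (a new reading comes with each control period).
- read_camera(name): name is "scene" or "side" or "wrist"; returns the picture (420x560x3 uint8, red, green, blue); there is no depth.
- camera_info(name): a dict with "vfov" (degrees; the focal length in pixels is half the picture's height over the tangent of half this angle, whatever the lens; pixels are square), "cx", "cy" (the principal point, pixels), "distortion" ([k1, k2, p1, p2, k3] as OpenCV has them; the pictures are not rectified), "R" (3x3) and "t" (3): a world point X has camera coordinates R X + t. Camera axes: x right, y down, z forward; pixel columns grow to the right and rows downward; lengths in m; the calibration is good to about 2 mm. A picture is of the moment at which its call begins: read the wrist's pose just before it. camera_info takes no time and is no camera call; for the wrist camera it gives the pose at the moment of the call.
- hand_in(): hands the job in; it is judged then, once.
The state is a dict: "time": time; "qpos": joint angles; "qvel": joint speeds; "effort": joint torques, N m; "position": TCP position; "tool_rot": TCP orientation; "contact_force": force on the tool from outside, world axes, zero at the start; "ft_torque": the same for the moment, N m; "width": finger opening in m; "grip_force": force on a finger pad.
Only numpy, scipy, OpenCV 4.12 (cv2) and the standard library are available. Lean on these libraries where they do the work, as an engineer would, in place of code of your own. Each camera call takes 0.05 s, during which the arm holds its last target. There are 200 camera calls.

## Working session

There is one attempt and no reset: what is moved stays moved. The work goes in short steps, Python scripts to look and compute and a shell command to move; the robot and the scene stay as the last step left them, time stands still between calls to the robot, and variables do not carry over. Pictures are saved under pics/ and viewed, at most 14 in all, crops included, and the job is handed in when it is done.

```bash
ls; mkdir -p pics
python3 - <<'E'
from bench import *
import cv2
for n in("scene","side","wrist"):
    im=read_camera(n); cv2.imwrite(f"pics/{n}0.png",im[:,:,::-1]); c=camera_info(n); print(n,c["vfov"],c["cx"],c["cy"],c["distortion"],c["t"])
a=cv2.imread("pics/scene0.png");b=cv2.imread("pics/side0.png")
print(sense(),pinch_z)
E
```

```text
pics
scene 42.653585226330314 281.380419870186 215.61981848664254 [-0.11264362  0.          0.          0.          0.        ] [ 0.40914786 -0.13598477  1.76919746]
side 56.60900233683576 282.5720015312111 217.38268645926135 [-0.06813876  0.          0.          0.          0.        ] [0.47253636 0.17744709 1.01252893]
wrist 68.25950401025672 279.08830091054654 207.15352652945916 [0.02315344 0.         0.         0.         0.        ] [-0.64856601 -0.04145739  0.38265178]
{'time': 0.15, 'qpos': array([-69.41064708,  35.2760185 ,  -0.72328133,  81.61903459,
         0.46307266,  63.22134547,  -2.31452916]), 'qvel': array([ 0.05086427, -0.09902816, -0.02569353, -0.32143851,  0.11597538,
        0.04904923, -0.04210566]), 'effort': array([ 7.06468054e-04, -4.69661164e+01,  2.59636631e-01, -1.71252429e+01,
        1.00153868e-02,  7.16166265e-03, -1.64497868e-05]), 'position': array([0.24438428, 0.60167698, 0.23041689]), 'tool_rot': array([-1.79886429e+02, -1.17739153e-04,  1.57896062e+02]), 'contact_force': array([-0.19480931,  0.24013364, -0.27484266]), 'ft_torque': array([-0.04031812,  0.04761995,  0.01100742]), 'grip_force': 0.0, 'width': 0.08543459851688111} 0.0187
```

View pics/scene0.png

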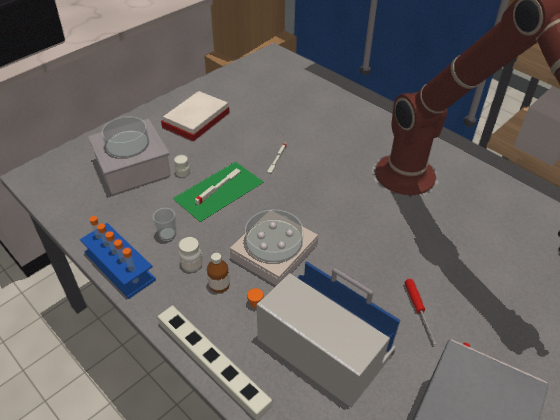

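View pics/side0.png

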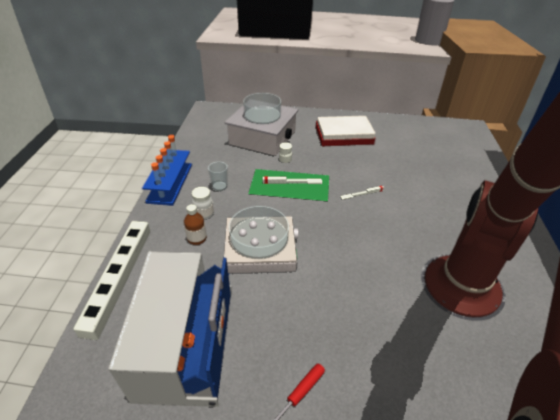

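Scene image: the larger paddle is on the green mat at about (218,186), and the smaller look-alike is off the mat at (277,158). The target dish on the white hotplate is at (274,238), with a decoy on the grey hotplate at (126,135). The bin unit is at (325,330), with its handle at (352,285). Side image: paddle (293,181), small paddle (362,192), dish (260,235), bin panel (220,320), and orange pellets visible at (188,340) and (182,365).

```bash
cat > h.py <<'E'
import numpy as np, cv2
from bench import *
def K(n):
    c=camera_info(n); f=210/np.tan(np.radians(c["vfov"]/2))
    return np.array([[f,0,c["cx"]],[0,f,c["cy"]],[0,0,1]]),np.array(c["distortion"],float),np.array(c["R"],float),np.array(c["t"],float)
def proj(n,P):
    k,d,R,t=K(n); return cv2.projectPoints(np.float64(P).reshape(-1,1,3),cv2.Rodrigues(R)[0],t,k,d)[0].reshape(-1,2)
def ray(n,uv):
    k,d,R,t=K(n); q=cv2.undistortPoints(np.float64(uv).reshape(-1,1,2),k,d).reshape(-1,2)
    return -R.T@t, np.c_[q,np.ones(len(q))]@R
def plane(n,uv,z):
    o,v=ray(n,uv); return o+v*((z-o[2])/v[:,2])[:,None]
def tri(n1,a,n2,b):
    o,v=ray(n1,[a]);p,w=ray(n2,[b]);A=np.c_[v[0],-w[0]];s=np.linalg.lstsq(A,p-o,rcond=None)[0]
    x,y=o+v[0]*s[0],p+w[0]*s[1];return (x+y)/2,np.linalg.norm(x-y)
def blobs(m,amin=8):
    n,l,s,c=cv2.connectedComponentsWithStats(m.astype(np.uint8));return [(c[i].round(1),s[i].tolist(),l==i) for i in range(1,n) if s[i][4]>=amin]
def hsv(im): return cv2.cvtColor(im,cv2.COLOR_RGB2HSV).astype(int)
E
python3 - <<'E'
from h import *
np.set_printoptions(precision=4,suppress=True)
ims={n:cv2.imread(f"pics/{n}0.png")[:,:,::-1].copy() for n in("scene","side","wrist")}
for n in("scene","side"):
    h=hsv(ims[n]);H,S,V=h[...,0],h[...,1],h[...,2]
    print(n,"cam",(-K(n)[2].T@K(n)[3]))
    g=(H>50)&(H<80)&(S>150)
    for c,s,m in blobs(g,100):
        cn=max(cv2.findContours(m.astype(np.uint8),0,1)[0],key=cv2.contourArea)
        W=plane(n,cv2.convexHull(cn).reshape(-1,2),.003);r=cv2.minAreaRect(W[:,:2].astype(np.float32)*1000);print("mat",r)
        hull=np.zeros(m.shape,np.uint8);cv2.fillConvexPoly(hull,cv2.convexHull(cn),1)
        w=(hull>0)&(S<60)&(V>130)
        red=(hull>0)&((H<10)|(H>170))&(S>120)
        for nm,mm in(("white",w),("red",red)):
            for cc,ss,m2 in blobs(mm,8):
                W=plane(n,np.argwhere(m2)[:,::-1].astype(float),.012);r=cv2.minAreaRect(W[:,:2].astype(np.float32)*1000);print(nm,cc,ss[4],r)
    b=(H>100)&(H<125)&(S>150)&(V>60)
    for c,s,m in blobs(b,200): print("blue",c,s)
    o=(H>4)&(H<14)&(S>190)&(V>150)
    for c,s,m in blobs(o,8): print("orange",c,s,plane(n,[c],.06)[0][:2])
# enlarged crops
a=ims["scene"][225:400,215:410];b=ims["side"][205:410,90:310]
a=cv2.resize(a,None,fx=2.04,fy=2.04,interpolation=cv2.INTER_CUBIC);b=cv2.resize(b,None,fx=1.8,fy=1.8,interpolation=cv2.INTER_CUBIC)
o=np.zeros((380,800,3),np.uint8);o[:a.shape[0],:a.shape[1]]=a;o[:b.shape[0],400:400+b.shape[1]]=b[:380,:400]
cv2.imwrite("pics/c1.png",o[:,:,::-1])
E
```

```text
scene cam [1.2517 0.6364 1.1594]
mat ((489.75872802734375, -371.4572448730469), (135.9189453125, 255.81263732910156), 88.72195434570312)
white [220.4 182. ] 176 ((468.8394775390625, -386.37420654296875), (169.92967224121094, 22.13338851928711), 4.299417018890381)
red [199.3 198.8] 23 ((564.717041015625, -372.25830078125), (31.71710205078125, 11.729771614074707), 74.54896545410156)
blue [390.9  37.6] [295, 0, 205, 100, 11859]
blue [460.4 116.3] [444, 88, 35, 52, 734]
blue [118.6 264.2] [81, 223, 74, 75, 2066]
blue [351.2 301.2] [298, 262, 101, 89, 1760]
orange [ 92.8 218.4] [90, 216, 7, 6, 29] [ 0.8639 -0.4856]
orange [100.8 226. ] [98, 224, 7, 5, 29] [ 0.8635 -0.443 ]
orange [108.9 234.2] [106, 232, 7, 6, 33] [ 0.8642 -0.3996]
orange [117.4 242.4] [114, 240, 8, 6, 34] [ 0.8642 -0.3566]
orange [126.2 250.8] [123, 248, 8, 6, 35] [ 0.864  -0.3138]
orange [254.8 294.6] [247, 289, 16, 13, 157] [0.7155 0.0359]
side cam [0.4273 0.6708 0.8046]
mat ((486.6734619140625, -370.06622314453125), (130.1173095703125, 251.73455810546875), 88.63020324707031)
white [293.2 180.1] 268 ((471.6055603027344, -386.3363342285156), (179.8360595703125, 35.65997314453125), 4.575522422790527)
red [266.  179.5] 18 ((567.0038452148438, -374.2326965332031), (6.7819719314575195, 27.93296241760254), 7.181361675262451)
blue [168.7 180.3] [143, 151, 48, 54, 1273]
blue [200.6 336.2] [179, 259, 47, 137, 2784]
orange [170.8 137. ] [169, 136, 4, 3, 10] [ 0.9362 -0.5247]
orange [167.6 143.4] [166, 141, 4, 5, 12] [ 0.934  -0.4809]
orange [163.6 150.3] [162, 148, 4, 5, 13] [ 0.9337 -0.4356]
orange [159.  157.7] [157, 156, 5, 4, 11] [ 0.9345 -0.3894]
orange [154.4 165.2] [153, 164, 4, 4, 13] [ 0.935  -0.3448]
orange [190.2 338.9] [188, 334, 6, 11, 46] [0.6473 0.2616]
```

View pics/c1.png

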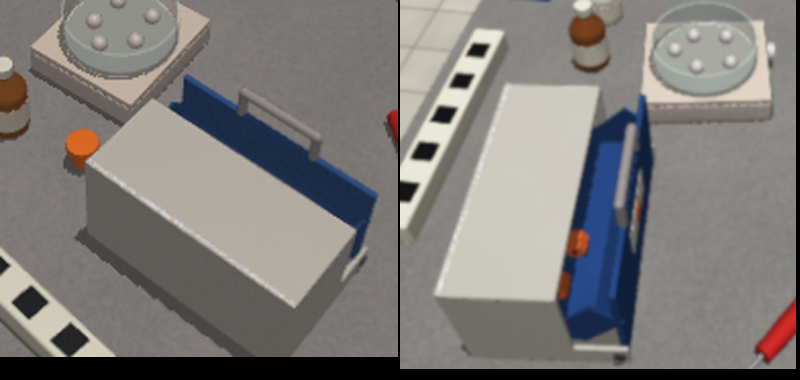

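View pics/wrist0.png

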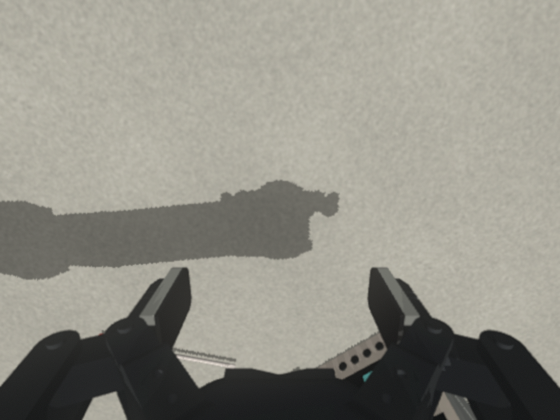

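Crop: the bin is closed, with pellets at side px (190,339) and partly hidden at about (182,365). Wrist view: nothing of use. Next I fit the unit, bar, dish and obstacles.

Run:
```python
from h import *
np.set_printoptions(precision=4,suppress=True)
s="scene"
R=plane(s,[(260.6,304.9),(292.5,275.5),(387.5,338.7),(358,373.5)],.15);print("roof",R[:,:2].tolist())
print("roof sides",[np.linalg.norm(R[i]-R[(i+1)%4]).round(4) for i in range(4)])
r2=plane("side",[(155,254),(201,254),(178,369),(114,369)],.15);print("roof side cam",r2[:,:2].tolist())
for a,b in(((332.6,271.6),(218.9,277)),((370.9,293.6),(213.3,328)),):print("bar",tri(s,a,"side",b))
print("bar plane",plane(s,[(332.6,271.6),(370.9,293.6)],.18)[:,:2].tolist(),plane("side",[(218.9,277),(213.3,328)],.18)[:,:2].tolist())
print("plate", plane(s,[(232,246),(275,216),(317,243),(273,278)],.05)[:,:2].tolist())
print("plate side", plane("side",[(226,217),(295,217),(295,264),(226,264)],.05)[:,:2].tolist())
for n in("scene","side"):
    im=cv2.imread(f"pics/{n}0.png")[:,:,::-1].copy();h=hsv(im)
    x0,y0,x1,y1=(245,220,300,255) if n=="scene" else (232,215,288,250)
    m=np.zeros(h.shape[:2],bool);m[y0:y1,x0:x1]=h[y0:y1,x0:x1,2]>185
    for c,st,_ in blobs(m,6): print(n,"ball?",c,st[4],plane(n,[c],.067)[0][:2])
    print("dish rim pts", plane(n,[(246,232),(303,232),(274,212)] if n=="scene" else [(230,228),(288,228),(259,208)],.095)[:,:2].tolist())
print("things z0", {k:plane(s,[v],z)[0][:2].round(3).tolist() for k,v,z in(("amber",(216,257),.12),("stopper",(255,292),.04),("driverhandle",(415,295),.01),("drivertip",(433,345),.01),("jar",(188,244),.085),("jar2",(181,160),.06),("beaker",(164,213),.08),("smallpad",(277,158),.01),("redthing",(466,345),.0))})
```

```text
roof [[0.7698734572008814, 0.1151592334880377], [0.6573328629175367, 0.10756067506708922], [0.6370887635672543, 0.3746282406472629], [0.7473182868901712, 0.3816031889371851]]
roof sides [np.float64(0.1128), np.float64(0.2678), np.float64(0.1104), np.float64(0.2674)]
roof side cam [[0.7556628854515214, 0.11300707305572233], [0.6526639126650682, 0.1006851568017979], [0.6266962522440909, 0.3713976849054399], [0.7388824064542983, 0.38569227360135394]]
bar (array([0.5935, 0.1762, 0.1697]), np.float64(0.00041254938440348117))
bar (array([0.5793, 0.2844, 0.1635]), np.float64(0.012175477980720441))
bar plane [[0.6005270201415986, 0.1812057697719846], [0.587204220682096, 0.2840444539559924]] [[0.5908263645156471, 0.1839788781269383], [0.5760141000178384, 0.3010104427540782]]
plate [[0.6423385702965733, -0.1324511666986511], [0.4769878102366002, -0.13128227073016108], [0.4682892877584658, 0.024223611837887682], [0.6404282768398326, 0.02513225300680999]]
plate side [[0.6512980774164374, -0.13385105751282056], [0.45503983976887236, -0.15717016480276857], [0.44226262989534704, 0.01947878127535551
[... 303 characters left out ...]
19.1] 12 [ 0.4776 -0.127 ]
side ball? [252.9 222.9] 22 [ 0.568  -0.1008]
side ball? [271.1 223.2] 23 [ 0.5181 -0.1055]
side ball? [242.4 230.8] 23 [ 0.5914 -0.0668]
side ball? [273.3 237.7] 24 [ 0.5057 -0.0506]
side ball? [254.5 240.2] 24 [ 0.5538 -0.0357]
side ball? [286.1 247.3] 14 [ 0.4689 -0.0198]
dish rim pts [[0.619019339708432, -0.045261074932741896], [0.4685410649733392, -0.06300120292838796], [0.5549807416407244, -0.13285004309870252]]
things z0 {'amber': [0.734, -0.085], 'stopper': [0.7, 0.019], 'driverhandle': [0.392, 0.31], 'drivertip': [0.487, 0.431], 'jar': [0.74, -0.196], 'jar2': [0.521, -0.513], 'beaker': [0.713, -0.34], 'smallpad': [0.251, -0.348], 'redthing': [0.422, 0.49]}
```

```bash
cat >> h.py <<'E'
def go(P,yaw=None):
    """print shift still to make in tool axes (units of 0.1 m) and turn (units of 180 deg) to TCP P, world yaw"""
    s=sense();y=np.radians(s["tool_rot"][2]);d=(np.array(P)-s["position"])*10
    print("t%.1f"%s["time"],"pos",s["position"].round(4),"yaw %.2f"%s["tool_rot"][2],"w %.4f F %.1f"%(s["width"],s["grip_force"]),"cf",s["contact_force"].round(1),
     "\n shift x %.3f y %.3f z %.3f"%(d[0]*np.cos(y)+d[1]*np.sin(y),d[0]*np.sin(y)-d[1]*np.cos(y),-d[2]),"" if yaw is None else "turn %.4f"%(-((yaw-s["tool_rot"][2]+90)%180-90)/180))
E
python3 -m pendant '[[-0.33,-0.2,-0.1,0,0],[-0.33,-0.2,-0.1,0,0],[-0.33,-0.2,-0.1,0,0],[-0.33,-0.2,-0.1,0,0],[-0.33,-0.2,-0.1,0,0],[-0.33,-0.2,-0.1,0,0],[-0.33,-0.2,-0.1,0,0],[-0.33,-0.2,-0.1,0,0],[-0.33,-0.2,-0.1,0,0],[-0.33,-0.2,-0.1,0,0]]' && python3 -m pendant '[[-0.33,-0.2,-0.1,0,0],[-0.33,-0.2,-0.1,0,0],[0,0,0,0.039,0],[0,0,0,0.039,0],[0,0,0,0.039,0],[0,0,0,0.039,0],[0,0,0,0.039,0],[0,0,0,0.039,0],[0,0,0,0.039,0],[0,0,0,0.039,0]]' && python3 -m pendant '[[0,0,0,0.039,0],[0,0,0,0,0],[0,0,0,0,0]]'
python3 - <<'E'
from h import *
go([.52,.235,.35],94.3)
im=read_camera("wrist");cv2.imwrite("pics/w1.png",im[:,:,::-1])
c=K("wrist");print(-c[2].T@c[3],c[2])
print(proj("wrist",[[.592,.187,.18],[.585,.287,.18]]))
E
```

```text
time: 0.98
position: [0.4757, 0.2909, 0.3317]
tool_rot: [-180.0, -0.0, 157.9]
contact_force: [1.4, -0.0, 0.5]
width: 0.0853
grip_force: 0.0
time: 1.82
position: [0.5209, 0.2308, 0.3509]
tool_rot: [-179.9, 0.0, 101.4]
contact_force: [0.5, 0.4, 0.6]
width: 0.0855
grip_force: 0.0
time: 2.07
position: [0.5209, 0.2309, 0.351]
tool_rot: [-180.0, 0.0, 94.9]
contact_force: [-0.1, -0.1, 0.6]
width: 0.0853
grip_force: 0.0
t2.1 pos [0.5209 0.2309 0.351 ] yaw 94.91 w 0.0853 F 0.0 cf [-0.1 -0.1  0.6] 
 shift x 0.041 y -0.006 z 0.010 turn 0.0034
[0.5136931  0.31324626 0.49403474] [[ 0.99634126  0.08543931 -0.00205532]
 [ 0.08158757 -0.94371362  0.32054341]
 [ 0.02544737 -0.31953831 -0.9472316 ]]
[[341.04468966 229.85105816]
 [349.19072423 136.419144  ]]
```

View pics/w1.png

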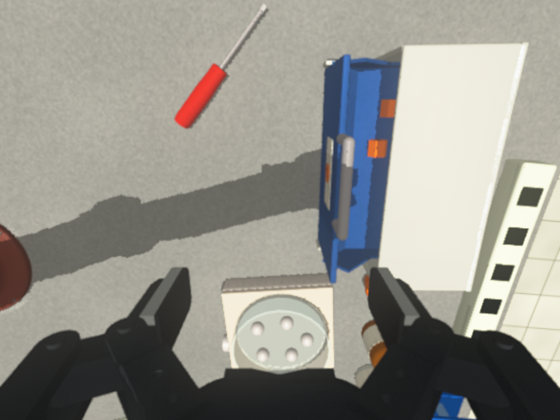

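Wrist image: the bar runs from (341,237) to (348,138). The roof corners are at about (402,45), (527,43), (470,291) and (379,289). Two pellets show at (387,107) and (376,149), and the dish with its five balls is near (281,335).

Run:
```python
from h import *
np.set_printoptions(precision=4,suppress=True)
n="wrist";B=plane(n,[(341.5,236),(348,139)],.18);print("bar",B.tolist(),np.linalg.norm(B[0]-B[1]))
R=plane(n,[(402,45),(527,43),(470,291),(379,289)],.15);print("roof",R[:,:2].tolist(),[np.linalg.norm(R[i]-R[(i+1)%4]).round(4) for i in range(4)])
for e in (R[0]-R[3],R[1]-R[2],B[1]-B[0]): print(np.degrees(np.arctan2(e[1],e[0])))
print("plate",plane(n,[(221,288),(333,285)],.05)[:,:2].tolist())
print("balls",plane(n,[(258,328),(287,323),(306,340),(291,355),(263,355)],.067)[:,:2].tolist())
print("rim lr,top",plane(n,[(234,337),(327,335),(281,296)],.095)[:,:2].tolist())
go([.59,.236,.22],94.3)
```

```text
bar [[0.5935892243604748, 0.17977015593332607, 0.18], [0.5842251111169724, 0.2844198134264092, 0.18]] 0.10506777541309585
roof [[0.6293595512799807, 0.3759764216243606], [0.7494731220514901, 0.38648861124290473], [0.7749247011575149, 0.1057676306525645], [0.659879934489263, 0.09795013890554369]] [np.float64(0.1206), np.float64(0.2819), np.float64(0.1153), np.float64(0.2797)]
96.2645705297292
95.18056016603127
95.11324239005307
plate [[0.44186122628705193, 0.01434775121863796], [0.6257756278187444, 0.03608318816857814]]
balls [[0.5082848449178433, -0.04608441064450436], [0.5555893591955384, -0.0319110513531814], [0.5908444718883792, -0.06345532357199396], [0.5686246450627558, -0.09719882699736937], [0.5205208351680974, -0.10141152607026077]]
rim lr,top [[0.4720532886981673, -0.042828198360936265], [0.6175562223398527, -0.026222138324887123], [0.5393170918270098, 0.038457337052695384]]
t2.1 pos [0.521  0.2309 0.351 ] yaw 94.90 w 0.0855 F 0.0 cf [-0.9  1.1 -0. ] 
 shift x -0.008 y 0.692 z 1.310 turn 0.0033
```

```bash
python3 -m pendant '[[-0.025,0.34,0.2,0,0],[-0.025,0.35,0.2,0,0],[0,0,0.4,0,60],[0,0,0.4,0,60],[0,0,0.4,0,60],[0,0,0.3,0,60],[0,0,0,0,60],[0,0,0,0,255],[0,0,0,0,255],[0,0,0,0,255]]' 20 && python3 -m pendant '[[0,0,0,0,255],[0,0,0,0,255],[0,0,0,0,255],[0,0,0,0,255],[0,0,0,0,255]]'
python3 - <<'E'
from h import *
go([.59,.2315,.16],95)
# arc steps in tool units (unit x = tool y, z down) 
th=np.linspace(0,.87,11);y=-(4*np.cos(th)+160*np.sin(th));z=160*np.cos(th)-4*np.sin(th)
print(np.c_[np.diff(y)/100,-np.diff(z)/100].round(3).tolist())
E
```

```text
time: 2.95
position: [0.5924, 0.232, 0.1645]
tool_rot: [179.7, -0.1, 94.7]
contact_force: [-0.5, 0.2, 0.0]
width: 0.0295
grip_force: 0.0
time: 3.37
position: [0.59, 0.2318, 0.1638]
tool_rot: [180.0, -0.1, 94.8]
contact_force: [-4.1, -0.1, 5.3]
width: 0.0114
grip_force: 19.7
t3.4 pos [0.59   0.2318 0.1638] yaw 94.76 w 0.0114 F 19.7 cf [-4.1 -0.1  5.3] 
 shift x -0.003 y -0.000 z 0.038 turn -0.0013
[[-0.139, 0.01], [-0.138, 0.022], [-0.135, 0.033], [-0.132, 0.045], [-0.127, 0.056], [-0.122, 0.067], [-0.116, 0.078], [-0.108, 0.087], [-0.1, 0.096], [-0.092, 0.105]]
```

```bash
python3 -m pendant '[[0,-0.139,0.01,0,255],[0,-0.138,0.022,0,255],[0,-0.135,0.033,0,255],[0,-0.132,0.045,0,255],[0,-0.127,0.056,0,255],[0,-0.122,0.067,0,255],[0,-0.116,0.078,0,255],[0,-0.108,0.087,0,255],[0,-0.1,0.096,0,255],[0,-0.07,0.08,0,255]]' && python3 -m pendant '[[0,0,0,0,255],[0,0,0,0,255]]'
```

```text
time: 4.2
position: [0.473, 0.2217, 0.1053]
tool_rot: [179.8, -0.0, 94.7]
contact_force: [0.2, -0.1, 1.3]
width: 0.0109
grip_force: 21.1
time: 4.37
position: [0.4722, 0.2216, 0.1047]
tool_rot: [180.0, 0.0, 94.7]
contact_force: [-0.7, -1.4, -0.9]
width: 0.0111
grip_force: 21.0
```

```bash
python3 -m pendant '[[0,0,0,0,140],[0,0,0,0,140],[0,0,0,0,140],[0,0,-0.2,0,140],[0,0,-0.4,0,140],[0,0,-0.4,0,140],[-0.2,0.3,-0.3,0,140],[-0.2,0.3,-0.3,0,140],[-0.2,0.3,-0.2,0,140],[0,0,0,0,140]]' && python3 -m pendant '[[0,0,0,0,140],[0,0,0,0,140]]';  python3 - <<'E'
from h import *
np.set_printoptions(precision=4,suppress=True)
go([.57,.2,.28],95)
im=read_camera("wrist");cv2.imwrite("pics/w2.png",im[:,:,::-1])
h=hsv(im);o=(h[...,0]<16)&(h[...,1]>170)&(h[...,2]>120)
for c,s,m in blobs(o,60): print(c,s,plane("wrist",[c],.072)[0][:2])
E
```

```text
time: 5.2
position: [0.568, 0.1673, 0.283]
tool_rot: [179.1, 0.2, 94.2]
contact_force: [0.7, -1.6, -0.0]
width: 0.0387
grip_force: 0.0
time: 5.37
position: [0.559, 0.1736, 0.2767]
tool_rot: [-179.9, -0.0, 94.7]
contact_force: [-0.8, 0.2, -0.6]
width: 0.0389
grip_force: 0.0
t5.4 pos [0.559  0.1736 0.2767] yaw 94.72 w 0.0389 F 0.0 cf [-0.8  0.2 -0.6] 
 shift x 0.254 y 0.131 z -0.033 turn -0.0016
[150.8  39.2] [121, 0, 61, 81, 2010] [0.4182 0.3041]
[277.9  45.5] [267, 33, 23, 26, 573] [0.5444 0.3096]
[272.6 102.7] [270, 92, 14, 21, 113] [0.5432 0.2554]
[288.2 100.9] [285, 92, 7, 20, 113] [0.5595 0.2586]
[372.3 282.4] [361, 268, 29, 29, 178] [0.6874 0.0483]
[382. 376.] [377, 367, 13, 20, 165] [ 0.7279 -0.102 ]
```

View pics/w2.png

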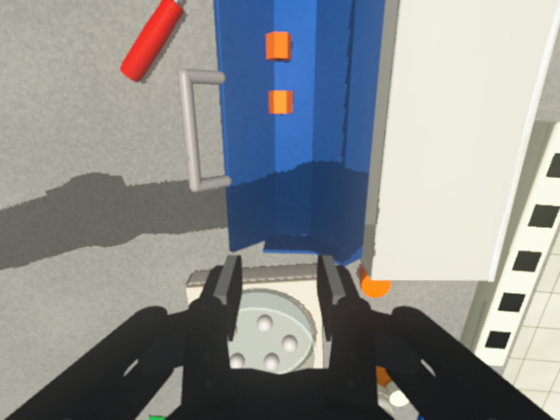

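The bin is fully tilted. Two pellets lie on the strip at (278,46) and (281,102), which match slots +81 and +27, and the other two slots are empty. I turn the tool to grip along the pellets' axis.

```bash
python3 -m pendant '[[0,0,0,-0.039,140],[0,0,0,-0.039,140],[0,0,0,-0.039,140],[0,0,0,-0.039,140],[0,0,0,-0.039,140],[0,0,0,-0.039,140],[0,0,0,-0.039,140],[0,0,0,-0.039,140],[0,0,0,-0.039,140],[0,0,0,-0.039,140]]' && python3 -m pendant '[[0,0,0,-0.039,140],[0,0,0,-0.039,140],[0,0,0,-0.032,140],[0,0,0,0,140],[0,0,0,0,140]]'
python3 - <<'E'
from h import *
np.set_printoptions(precision=4,suppress=True)
go([.551,.257,.15],184.9)
im=read_camera("wrist");cv2.imwrite("pics/w3.png",im[:,:,::-1])
h=hsv(im);o=(h[...,0]<16)&(h[...,1]>170)&(h[...,2]>120)
for c,s,m in blobs(o,60): print(c,s,plane("wrist",[c],.078)[0][:2])
print(sense()["qpos"].round(0))
E
```

```text
time: 6.25
position: [0.5579, 0.1746, 0.2762]
tool_rot: [-179.9, -0.2, 165.4]
contact_force: [-0.5, -0.1, 0.2]
width: 0.0383
grip_force: 0.0
time: 6.67
position: [0.5585, 0.1742, 0.2765]
tool_rot: [180.0, -0.1, -175.3]
contact_force: [1.1, -0.0, 0.6]
width: 0.0383
grip_force: 0.0
t6.7 pos [0.5585 0.1742 0.2765] yaw -175.32 w 0.0383 F 0.0 cf [ 1.1 -0.   0.6] 
 shift x 0.007 y 0.832 z 1.265 turn -0.0012
[407.5  40.1] [373, 2, 71, 76, 1965] [0.4087 0.2876]
[399.3 177.9] [389, 169, 22, 19, 384] [0.5448 0.3083]
[351.3 178. ] [342, 170, 21, 20, 222] [0.5492 0.2548]
[168.3 261.2] [148, 250, 32, 33, 258] [0.6713 0.0465]
[ 63.5 292.8] [43, 278, 41, 33, 869] [ 0.7264 -0.0858]
[-17.  27.  -4.  89.   2.  64.  73.]
```

```bash
python3 -m pendant '[[0,0.41,0,0,140],[0,0.41,0,0,140],[0,0,0.4,0,140],[0,0,0.4,0,140],[0,0,0.4,0,140],[0,0,0.3,0,140],[0,0,0,0,140],[0,0,0,0,140]]'
python3 - <<'E'
from h import *
np.set_printoptions(precision=4,suppress=True)
go([.552,.256,.062],184.9)
im=read_camera("wrist");cv2.imwrite("pics/w4.png",im[:,:,::-1])
h=hsv(im);o=(h[...,0]<16)&(h[...,1]>170)&(h[...,2]>120)
for c,s,m in blobs(o,60): print(c,s,plane("wrist",[c],.078)[0][:2])
E
```

```text
time: 7.38
position: [0.5518, 0.2549, 0.126]
tool_rot: [-179.9, -0.2, -175.3]
contact_force: [0.9, 0.0, 1.4]
width: 0.0383
grip_force: 0.0
t7.4 pos [0.5518 0.2549 0.126 ] yaw -175.31 w 0.0383 F 0.0 cf [0.9 0.  1.4] 
 shift x -0.003 y 0.010 z 0.640 turn -0.0012
[396.3  25.9] [348, 0, 87, 64, 2819] [0.4269 0.3096]
[281.4 230.1] [266, 214, 32, 33, 1044] [0.5521 0.2574]
[350.5 236.8] [341, 214, 30, 32, 296] [0.5531 0.3046]
```

View pics/w4.png

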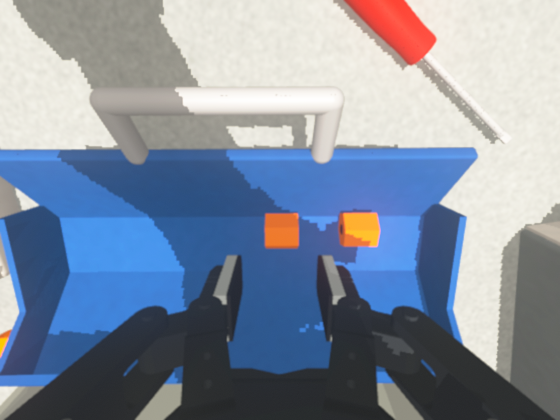

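```bash
python3 -m pendant '[[0,0.02,0.3,0,140],[0,0,0.34,0,140],[0,0,0,0,140],[0,0,0,0,140],[0,0,0,0,255],[0,0,0,0,255],[0,0,0,0,255],[0,0,0,0,255],[0,0,0,0,255]]' 40 && python3 -m pendant '[[0,0,-0.3,0,255],[0,0,-0.3,0,255],[0,0,-0.3,0,255],[0,0,0,0,255]]'
python3 - <<'E'
from h import *
go([.543,-.065,.18],184.9)
E
```

```text
time: 8.18
position: [0.5545, 0.2578, 0.0664]
tool_rot: [179.9, 0.3, -175.3]
contact_force: [-0.3, -0.0, 7.5]
width: 0.0209
grip_force: 41.7
time: 8.52
position: [0.5568, 0.259, 0.1612]
tool_rot: [179.7, 0.8, -175.3]
contact_force: [1.6, -0.5, 1.3]
width: 0.0213
grip_force: 24.1
t8.5 pos [0.5568 0.259  0.1612] yaw -175.31 w 0.0213 F 24.1 cf [ 1.6 -0.5  1.3] 
 shift x 0.403 y -3.218 z -0.188 turn -0.0012
```

```bash
python3 -m pendant '[[0.05,-0.4,-0.1,0,255],[0.05,-0.4,-0.1,0,255],[0.05,-0.4,-0.1,0,255],[0.05,-0.4,-0.1,0,255],[0.05,-0.4,-0.1,0,255],[0.05,-0.4,-0.1,0,255],[0.05,-0.4,0,0,255],[0,-0.3,0,0,255],[0,0,0,0,255],[0,0,0,0,255]]'
python3 - <<'E'
from h import *
go([.543,-.065,.095],184.9)
im=read_camera("wrist");cv2.imwrite("pics/w5.png",im[:,:,::-1])
print(plane("wrist",[(100,200),(280,100),(450,200)],.095))
E
```

```text
time: 9.35
position: [0.5431, -0.0577, 0.214]
tool_rot: [-179.9, 0.1, -175.6]
contact_force: [0.6, 0.9, -0.3]
width: 0.0206
grip_force: 45.8
t9.3 pos [ 0.5431 -0.0577  0.214 ] yaw -175.61 w 0.0206 F 45.8 cf [ 0.6  0.9 -0.3] 
 shift x 0.007 y -0.073 z 1.190 turn -0.0028
[[ 0.55476914 -0.21161567  0.095     ]
 [ 0.45881887 -0.06087431  0.095     ]
 [ 0.52984918  0.09469174  0.095     ]]
```

View pics/w5.png

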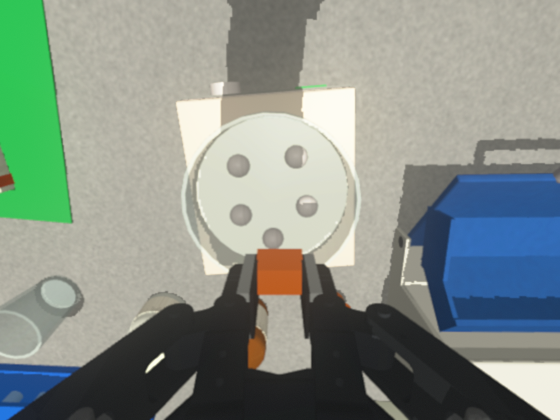

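Wrist image: the pellet is held at (279,270). The dish rim spans columns 182–360 and its floor disc is centred near (272,187), with five balls in it. Hotplate corners are at (178,101) and (355,88).

Run:
```python
from h import *
np.set_printoptions(precision=4,suppress=True)
n="wrist"
P=plane(n,[(182,195),(360,195),(271,112)],.095);print("rim",P,np.linalg.norm(P[0]-P[1]))
F=plane(n,[(197,187),(347,187),(272,114),(272,262)],.056);print("floor",F,np.linalg.norm(F[0]-F[1]))
print("plate",plane(n,[(178,101),(355,88),(205,275),(354,265)],.05))
print("balls",plane(n,[(238,166),(296,157),(241,215),(307,205),(273,238)],.067))
print("mat corner",plane(n,[(71,222)],.003))
```

```text
rim [[ 0.5443 -0.1402  0.095 ]
 [ 0.5316  0.0156  0.095 ]
 [ 0.4685 -0.0674  0.095 ]] 0.15628167727125775
floor [[ 0.5471 -0.1369  0.056 ]
 [ 0.535   0.0127  0.056 ]
 [ 0.4713 -0.0672  0.056 ]
 [ 0.625  -0.0559  0.056 ]] 0.150110389667113
plate [[ 0.4672 -0.1555  0.05  ]
 [ 0.4426  0.0072  0.05  ]
 [ 0.6507 -0.1297  0.05  ]
 [ 0.6245  0.0353  0.05  ]]
balls [[ 0.5203 -0.0955  0.067 ]
 [ 0.5074 -0.0418  0.067 ]
 [ 0.5693 -0.0907  0.067 ]
 [ 0.5535 -0.0264  0.067 ]
 [ 0.5916 -0.0571  0.067 ]]
mat corner [[ 0.6188 -0.3018  0.003 ]]
```

```bash
python3 -m pendant '[[0,-0.045,0.4,0,255],[-0.03,0,0.4,0,255],[0,0,0.4,0,255],[0,0,0.15,0,255],[0,0,0,0,255],[0,0,0,0,150],[0,0,0,0,150],[0,0,0,0,150],[0,0,-0.4,0,150],[0,0,-0.4,0,150]]' && python3 -m pendant '[[-0.05,0.4,-0.2,0,140],[-0.05,0.4,0,0,140],[-0.05,0.4,0,0,140],[-0.05,0.4,0,0,140],[-0.05,0.4,0,0,140],[-0.05,0.4,0,0,140],[0,0.4,0,0,140],[0,0.4,0,0,140],[0,0.4,0,0,140],[0,0,0,0,140]]'
python3 - <<'E'
from h import *
np.set_printoptions(precision=4,suppress=True)
go([.549,.309,.062],184.7)
im=read_camera("wrist");cv2.imwrite("pics/w6.png",im[:,:,::-1])
h=hsv(im);o=(h[...,0]<16)&(h[...,1]>170)&(h[...,2]>120)
for c,s,m in blobs(o,60): print(c,s,plane("wrist",[c],.078)[0][:2])
E
```

```text
time: 10.23
position: [0.5456, -0.0587, 0.1586]
tool_rot: [180.0, -0.2, -175.3]
contact_force: [1.4, 0.4, 1.2]
width: 0.035
grip_force: 0.0
time: 11.07
position: [0.543, 0.3129, 0.1789]
tool_rot: [179.3, 0.1, -174.4]
contact_force: [-1.1, 1.2, -0.2]
width: 0.0384
grip_force: 0.0
t11.1 pos [0.543  0.3129 0.1789] yaw -174.41 w 0.0384 F 0.0 cf [-1.1  1.2 -0.2] 
 shift x -0.056 y -0.045 z 1.169 turn 0.0049
[295.6  32. ] [244, 0, 95, 75, 2707] [0.4153 0.3076]
[271.1 208.7] [259, 196, 26, 26, 637] [0.5457 0.3017]
[499.  217.3] [489, 206, 21, 24, 449] [0.5359 0.4912]
```

```bash
python3 -m pendant '[[-0.03,-0.05,0.3,0,140],[0,0,0.2,0,140],[0,0,0,0,140],[0,0,0,0,140]]'
python3 - <<'E'
from h import *
np.set_printoptions(precision=4,suppress=True)
go([.549,.309,.062],184.7)
im=read_camera("wrist")
h=hsv(im);o=(h[...,0]<16)&(h[...,1]>170)&(h[...,2]>120)
for c,s,m in blobs(o,60): print(c,s,plane("wrist",[c],.078)[0][:2])
E
```

```text
time: 11.45
position: [0.5503, 0.2934, 0.1272]
tool_rot: [-180.0, -0.0, -175.4]
contact_force: [0.6, 0.9, 0.3]
width: 0.0387
grip_force: 0.0
t11.4 pos [0.5503 0.2934 0.1272] yaw -175.36 w 0.0387 F 0.0 cf [0.6 0.9 0.3] 
 shift x 0.000 y 0.157 z 0.652 turn -0.0003
[343.2  24.4] [295, 0, 86, 61, 2568] [0.4261 0.3193]
[298.8 230. ] [286, 211, 33, 31, 671] [0.5488 0.3077]
```

```bash
python3 -m pendant '[[0,0.15,0,0,140],[0,0,0.3,0,140],[0,0,0.35,0,140],[0,0,0,0,140],[0,0,0,0,140],[0,0,0,0,255],[0,0,0,0,255],[0,0,0,0,255],[0,0,0,0,255],[0,0,0,0,255]]' 40 && python3 -m pendant '[[0,0,-0.35,0,255],[0,0,-0.35,0,255],[0,0,-0.35,0,255],[0,-0.2,-0.2,0,255],[0,-0.4,0,0,255],[0,-0.4,0,0,255],[0,-0.4,0,0,255],[0,-0.4,0,0,255],[0,-0.4,0,0,255],[0,-0.4,0,0,255]]'
python3 - <<'E'
from h import *
go([.546,-.062,.19],184.9)
E
```

```text
time: 12.33
position: [0.5495, 0.3101, 0.0631]
tool_rot: [179.9, 0.1, -175.3]
contact_force: [-0.5, -0.1, 6.3]
width: 0.0214
grip_force: 43.2
time: 13.17
position: [0.5698, 0.0479, 0.1866]
tool_rot: [-180.0, -0.0, -175.3]
contact_force: [1.2, 0.5, -1.0]
width: 0.0212
grip_force: 42.5
t13.2 pos [0.5698 0.0479 0.1866] yaw -175.30 w 0.0212 F 42.5 cf [ 1.2  0.5 -1. ] 
 shift x 0.328 y -1.076 z -0.034 turn -0.0011
```

```bash
python3 -m pendant '[[0.11,-0.36,0,0,255],[0.11,-0.36,0,0,255],[0.11,-0.36,0,0,255],[0,0,0,0,255],[0,0,0,0,255]]'
python3 - <<'E'
from h import *
np.set_printoptions(precision=4,suppress=True)
go([.546,-.062,.078],184.9)
im=read_camera("wrist")
h=hsv(im);o=(h[...,0]<16)&(h[...,1]>170)&(h[...,2]>120)
for c,s,m in blobs(o,60): print(c,s,plane("wrist",[c],.067)[0][:2])
g=(h[...,1]<40)&(h[...,2]>85)&(h[...,2]<150);g[:,:150]=0;g[:,380:]=0;g[260:]=0;g[:100]=0
for c,s,m in blobs(g,100): print("ball?",c,s,plane("wrist",[c],.067)[0][:2])
E
```

```text
time: 13.58
position: [0.5452, -0.0641, 0.1866]
tool_rot: [-179.9, -0.1, -175.7]
contact_force: [-0.2, 0.9, -0.5]
width: 0.021
grip_force: 42.5
t13.6 pos [ 0.5452 -0.0641  0.1866] yaw -175.70 w 0.0210 F 42.5 cf [-0.2  0.9 -0.5] 
 shift x -0.009 y 0.020 z 1.086 turn -0.0033
[287.6 206.1] [277, 199, 22, 15, 296] [ 0.5498 -0.0529]
[279.1 275.1] [256, 252, 47, 48, 2182] [ 0.6202 -0.0548]
[257.2 361.4] [248, 351, 22, 20, 299] [ 0.726  -0.0698]
ball? [202.  224.1] [185, 165, 45, 95, 553] [ 0.5732 -0.1289]
ball? [248.7 223.1] [237, 213, 19, 22, 108] [ 0.5689 -0.0867]
```

```bash
python3 -m pendant '[[0,-0.28,0,0,255],[0,0,0.35,0,255],[0,0,0.35,0,255],[0,0,0.33,0,255],[0,0,0,0,255],[0,0,0,0,165],[0,0,0,0,165],[0,0,0,0,165],[0,0,-0.4,0,165],[0,0,-0.4,0,165]]' && python3 -m pendant '[[0,0.3,-0.2,0,140],[0,0,0,0,140],[0,0,0,0,140]]'
python3 - <<'E'
from h import *
go([.472,.2216,.106],94.7)
im=read_camera("wrist");cv2.imwrite("pics/w7.png",im[:,:,::-1])
E
```

```text
time: 14.47
position: [0.5479, -0.0875, 0.1646]
tool_rot: [180.0, -0.2, -175.2]
contact_force: [1.2, -0.2, 0.3]
width: 0.03
grip_force: 0.0
time: 14.72
position: [0.5481, -0.0556, 0.1876]
tool_rot: [180.0, 0.5, -175.0]
contact_force: [-1.4, -0.3, -0.6]
width: 0.0385
grip_force: 0.0
t14.7 pos [ 0.5481 -0.0556  0.1876] yaw -175.04 w 0.0385 F 0.0 cf [-1.4 -0.3 -0.6] 
 shift x 0.519 y 2.827 z 0.816 turn -0.4985
```

View pics/w7.png

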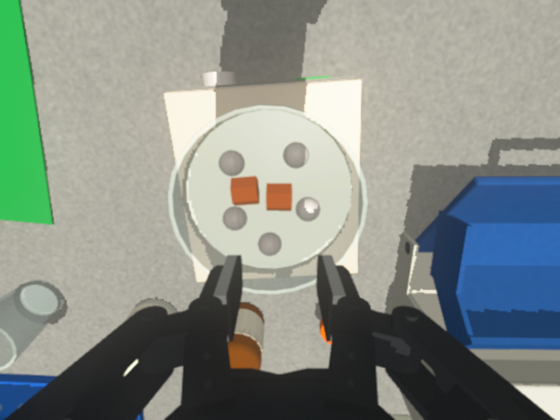

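Both pellets are in the dish, at (245,190) and (279,197), with the five balls. Next is the paddle.

```bash
python3 -m pendant '[[0,-0.36,-0.2,0,0],[0,-0.36,-0.2,0,0],[0,-0.36,-0.2,0,0],[0,-0.36,-0.2,0,0],[0,-0.36,-0.2,0,0],[0,-0.36,0,0,0],[0,-0.36,0,0,0],[0,-0.36,0,0,0],[0,-0.36,0,0,0],[0,0,0,0,0]]' && python3 -m pendant '[[0,0,0,0,0],[0,0,0,0,0]]'
python3 - <<'E'
from h import *
np.set_printoptions(precision=4,suppress=True)
go([.53,-.38,.15],184.7)
im=read_camera("wrist");cv2.imwrite("pics/w8.png",im[:,:,::-1])
h=hsv(im);H,S,V=h[...,0],h[...,1],h[...,2]
g=(H>50)&(H<80)&(S>120)
c,s,m=max(blobs(g,500),key=lambda b:b[1][4])
cn=max(cv2.findContours(m.astype(np.uint8),0,1)[0],key=cv2.contourArea);hu=cv2.convexHull(cn)
W=plane("wrist",hu.reshape(-1,2),.003);print("mat",cv2.minAreaRect(W[:,:2].astype(np.float32)*1000))
f=np.zeros(m.shape,np.uint8);cv2.fillConvexPoly(f,hu,1)
p=(f>0)&~g&((S<70)&(V>120)|((H<12)|(H>168))&(S>100))
for c,s,m in blobs(p,100):
    W=plane("wrist",np.argwhere(m)[:,::-1].astype(float),.016);print(c,s,cv2.minAreaRect(W[:,:2].astype(np.float32)*1000),W.mean(0))
    r=m&(S>100); q=plane("wrist",np.argwhere(r)[:,::-1].astype(float),.02) if r.any() else None; print("red",None if q is None else (len(q),q.mean(0)))
E
```

```text
time: 15.6
position: [0.5681, -0.3924, 0.2814]
tool_rot: [-179.6, -0.4, -176.1]
contact_force: [-0.5, -2.0, -0.9]
width: 0.0859
grip_force: 0.0
time: 15.77
position: [0.5723, -0.3809, 0.2827]
tool_rot: [179.9, -0.1, -175.3]
contact_force: [0.5, 0.5, 0.1]
width: 0.0856
grip_force: 0.0
t15.8 pos [ 0.5723 -0.3809  0.2827] yaw -175.33 w 0.0856 F 0.0 cf [0.5 0.5 0.1] 
 shift x 0.420 y 0.044 z 1.327 turn -0.0002
mat ((493.2322998046875, -371.2731018066406), (139.02633666992188, 249.1598663330078), 88.86321258544922)
[282.6  78.2] [271, 3, 21, 169, 2040] ((480.1219787597656, -381.96258544921875), (193.40174865722656, 20.082658767700195), 7.763035774230957) [ 0.4646 -0.384   0.016 ]
red (83, array([ 0.5699, -0.3696,  0.02  ]))
```

View pics/w8.png

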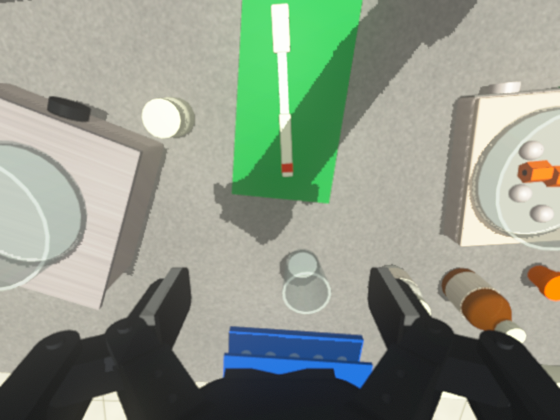

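Wrist image: the large paddle (blade at (280,20), red end at (288,170)) is 193 mm or more long on the mat, with nothing near it. I move above the handle.

```bash
python3 -m pendant '[[0.15,0.03,0.4,-0.017,0],[0.15,0.03,0.4,0,0],[0,0,0.4,0,0],[0,0,0.35,0,90],[0,0,0,0,90],[0,0,0,0,90],[0,0,0,0,90]]'
python3 - <<'E'
from h import *
np.set_printoptions(precision=4,suppress=True)
go([.5404,-.3737,.006],187.8)
im=read_camera("wrist");cv2.imwrite("pics/w9.png",im[:,:,::-1])
h=hsv(im);H,S,V=h[...,0],h[...,1],h[...,2]
r=((H<10)|(H>170))&(S>130)&(V>80)
for c,s,m in blobs(r,30): print("red",c,s,plane("wrist",[c],.023)[0])
w=(S<60)&(V>150); 
for c,s,m in blobs(w,400): 
    if s[0]>200 and s[0]+s[2]<350:
        for v in range(s[1],s[1]+s[3],12):
            u=np.where(m[v])[0]; print(v,u.min(),u.max(),plane("wrist",[((u.min()+u.max())/2,v)],.018)[0][:2])
E
```

```text
time: 16.4
position: [0.5453, -0.3782, 0.1335]
tool_rot: [-179.9, 0.2, -172.1]
contact_force: [0.6, 0.0, 0.6]
width: 0.0553
grip_force: 0.0
t16.4 pos [ 0.5453 -0.3782  0.1335] yaw -172.13 w 0.0553 F 0.0 cf [0.6 0.  0.6] 
 shift x 0.042 y 0.052 z 1.275 turn 0.0004
red [283.9 229.9] [277, 224, 15, 12, 167] [ 0.5695 -0.3714  0.023 ]
0 273 299 [ 0.3954 -0.3948]
12 273 299 [ 0.4027 -0.3937]
24 273 299 [ 0.4101 -0.3927]
36 273 298 [ 0.4178 -0.3919]
48 273 298 [ 0.4256 -0.3908]
60 278 293 [ 0.4335 -0.3896]
72 279 292 [ 0.4417 -0.3884]
84 279 292 [ 0.4501 -0.3872]
96 279 292 [ 0.4588 -0.386 ]
108 279 291 [ 0.4676 -0.3851]
120 279 291 [ 0.4767 -0.3838]
132 279 291 [ 0.486  -0.3824]
144 279 290 [ 0.4956 -0.3815]
156 277 293 [ 0.5053 -0.3796]
168 277 293 [ 0.5153 -0.3782]
180 277 292 [ 0.5257 -0.3771]
192 277 292 [ 0.5363 -0.3756]
204 277 292 [ 0.5471 -0.3741]
216 277 292 [ 0.5583 -0.3724]
264 225 225 [ 0.6137 -0.4211]
276 226 333 [ 0.6194 -0.3685]
288 226 332 [ 0.6325 -0.3672]
300 224 334 [ 0.646  -0.3653]
312 221 337 [ 0.6598 -0.3634]
324 217 341 [ 0.6741 -0.3614]
336 214 344 [ 0.6887 -0.3594]
348 212 346 [ 0.7038 -0.3574]
360 215 343 [ 0.7193 -0.3552]
372 219 339 [ 0.7352 -0.353 ]
338 295 302 [ 0.6884 -0.3393]
350 279 317 [ 0.7035 -0.3374]
362 280 316 [ 0.719 -0.335]
```

View pics/w9.png

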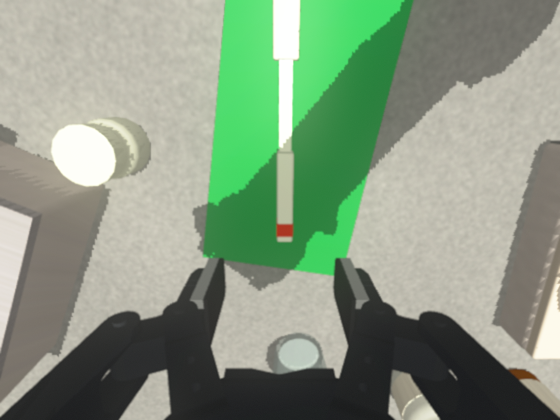

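```bash
python3 -m pendant '[[0.02,0.04,0.4,0,90],[0,0,0.4,0,90],[0,0,0.35,0,90],[0,0,0.12,0,90],[0,0,0,0,90],[0,0,0,0,255],[0,0,0,0,255],[0,0,0,0,255],[0,0,0,0,255],[0,0,0,0,255]]' 20; python3 -m pendant '[[0,0,0,0,255],[0,0,-0.2,0,255],[0,0,-0.2,0,255],[0,0,0,0,255],[0,0,0,0,255]]'
python3 - <<'E'
from h import *
im=read_camera("side");cv2.imwrite("pics/s2.png",cv2.resize(im[120:300,200:440],None,fx=2,fy=2)[:,:,::-1])
go([0.5,-.3745,.02])
E
```

```text
time: 17.28
position: [0.5427, -0.3759, 0.007]
tool_rot: [-179.8, 0.2, -172.2]
contact_force: [-0.0, 0.2, 7.0]
width: 0.0136
grip_force: 20.7
time: 17.7
position: [0.5418, -0.3754, 0.0458]
tool_rot: [-179.8, 0.2, -172.2]
contact_force: [-0.1, 0.1, -1.9]
width: 0.0136
grip_force: 19.7
t17.8 pos [ 0.5408 -0.3747  0.0444] yaw -172.22 w 0.0134 F 19.7 cf [ 0.5  0.5 -1.1] 
 shift x 0.404 y 0.058 z 0.244
```

View pics/s2.png

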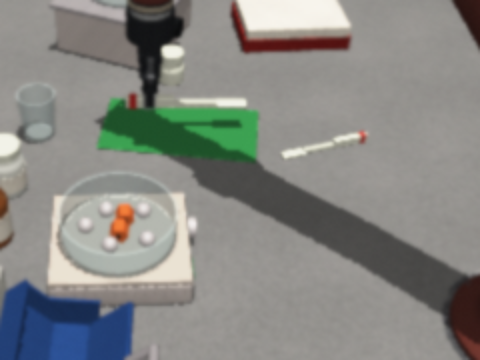

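```bash
for i in 1; do python3 -m pendant '[[0,0,0,0,225],[0,0,0,0,225],[0,0,0,0,225]]' | tail -2; python3 -m pendant '[[0,0,0,0,219],[0,0,0,0,219],[0,0,0,0,219]]' |tail -2; python3 -m pendant '[[0,0,0,0,216],[0,0,0,0,216],[0,0,0,0,216]]' |tail -2; done
cat >> h.py <<'E'
def blade():
    """side view: paddle's white pixels right of the gripper; tip px and its point in the paddle's vertical plane y=y0"""
    im=read_camera("side");h=hsv(im);m=(h[...,1]<60)&(h[...,2]>165);return im,m
def stem():
    im=read_camera("wrist");h=hsv(im);m=(h[...,1]<60)&(h[...,2]>110)
    return im,[(v,np.where(m[v,255:315])[0].size and (np.where(m[v,255:315])[0].min()+255,np.where(m[v,255:315])[0].max()+255)) for v in range(0,260,20)]
E
python3 - <<'E'
from h import *
print(stem()[1])
E
```

```text
width: 0.0132
grip_force: 19.7
width: 0.0134
grip_force: 19.7
width: 0.0135
grip_force: 19.7
[(0, (np.int64(255), np.int64(306))), (20, (np.int64(256), np.int64(305))), (40, (np.int64(267), np.int64(294))), (60, (np.int64(268), np.int64(293))), (80, (np.int64(268), np.int64(292))), (100, (np.int64(268), np.int64(292))), (120, (np.int64(268), np.int64(292))), (140, (np.int64(268), np.int64(291))), (160, (np.int64(269), np.int64(291))), (180, (np.int64(269), np.int64(290))), (200, (np.int64(266), np.int64(294))), (220, (np.int64(265), np.int64(295))), (240, (np.int64(265), np.int64(294)))]
```

```bash
cat > st.py <<'E'
from h import *
r=stem()[1];s=sense();print("F %.1f w %.4f"%(s["grip_force"],s["width"]),[int(b[1]-b[0]) if b else 0 for v,b in r])
E
python3 -m pendant '[[0,0,0,0,213],[0,0,0,0,213],[0,0,0,0,213]]' >/dev/null; python3 st.py; python3 -m pendant '[[0,0,0,0,211],[0,0,0,0,211],[0,0,0,0,211]]' >/dev/null;python3 st.py; python3 -m pendant '[[0,0,0,0,209],[0,0,0,0,209],[0,0,0,0,209]]' >/dev/null;python3 st.py
```

```text
F 0.0 w 0.0137 [40, 39, 38, 20, 19, 19, 19, 18, 17, 20, 24, 23, 23]
F 0.0 w 0.0148 [40, 39, 39, 21, 20, 19, 18, 18, 17, 20, 23, 23, 23]
F 0.0 w 0.0152 [40, 39, 39, 20, 20, 20, 18, 18, 17, 20, 23, 23, 23]
```

```bash
python3 -m pendant '[[0,0,0.2,0,150],[0,0,0.18,0,150],[0,0,0,0,150],[0,0,0,0,255],[0,0,0,0,255],[0,0,0,0,255],[0,0,0,0,255],[0,0,-0.3,0,255],[0,0,-0.3,0,255],[0,0,0,0,255]]' 20; python3 st.py;  python3 -m pendant '[[0,0,0,0,215],[0,0,0,0,215]]' >/dev/null; python3 st.py; python3 -m pendant '[[0,0,0,0,214.5],[0,0,0,0,214.5]]' |tail -1 ;python3 st.py; python3 -m pendant '[[0,0,0,0,214],[0,0,0,0,214]]' >/dev/null;python3 st.py
```

```text
time: 20.28
position: [0.5446, -0.3772, 0.0726]
tool_rot: [-179.5, 0.5, -172.2]
contact_force: [1.2, -1.7, 0.3]
width: 0.0136
grip_force: 23.8
F 23.8 w 0.0136 [50, 50, 26, 25, 25, 25, 23, 23, 23, 22, 27, 30, 29]
F 20.7 w 0.0134 [50, 50, 26, 25, 25, 25, 23, 23, 23, 22, 27, 31, 29]
grip_force: 14.9
F 14.9 w 0.0136 [50, 50, 26, 25, 25, 25, 23, 23, 23, 22, 27, 31, 29]
F 9.2 w 0.0135 [50, 50, 26, 26, 25, 25, 23, 23, 23, 22, 27, 31, 29]
```

```bash
python3 -m pendant '[[0,0,0,0,213.8],[0,0,0,0,213.8]]' >/dev/null; python3 st.py; python3 -m pendant '[[0,0,0,0,213.7],[0,0,0,0,213.7]]' >/dev/null;python3 st.py; python3 -m pendant '[[0,0,0,0,213.6],[0,0,0,0,213.6]]' >/dev/null;python3 st.py;python3 -m pendant '[[0,0,0,0,213.5],[0,0,0,0,213.5]]' >/dev/null;python3 st.py; python3 -m pendant '[[0,0,0,0,213.4],[0,0,0,0,213.4]]' >/dev/null;python3 st.py
```

```text
F 6.9 w 0.0136 [50, 50, 26, 25, 25, 25, 23, 23, 23, 22, 27, 31, 29]
F 5.8 w 0.0139 [50, 50, 26, 26, 25, 25, 23, 23, 23, 22, 27, 30, 29]
F 4.6 w 0.0141 [50, 49, 27, 25, 25, 25, 24, 23, 23, 22, 27, 30, 29]
F 3.4 w 0.0138 [50, 49, 26, 25, 25, 24, 24, 23, 23, 22, 27, 30, 29]
F 2.2 w 0.0143 [41, 41, 41, 21, 21, 21, 21, 21, 21, 20, 25, 29, 29]
```

```bash
python3 -m pendant '[[0,0,0,0,214],[0,0,0,0,214],[0,0,-0.15,0,214],[0,0,-0.3,0,214],[0,0,-0.3,0,214],[0,0,-0.25,0,214],[0,0,0,0,214],[0,0,0,0,214]]' |tail -1; python3 st.py; python3 -m pendant '[[0,0,0,0,213.5],[0,0,0,0,213.4]]' >/dev/null; python3 st.py;python3 -m pendant '[[0,0,0,0,213.4],[0,0,0,0,213.4]]' >/dev/null; python3 st.py; python3 -m pendant '[[0,0,0,0,213.9],[0,0,0,0,213.9]]' >/dev/null;python3 st.py
```

```text
grip_force: 5.8
F 5.8 w 0.0139 [36, 36, 36, 36, 18, 19, 19, 19, 18, 18, 26, 27, 28]
F 2.2 w 0.0136 [35, 35, 35, 35, 18, 18, 18, 19, 18, 18, 26, 28, 27]
F 2.4 w 0.0142 [0, 0, 0, 0, 27, 27, 27, 15, 16, 16, 16, 25, 26]
F 5.2 w 0.0138 [0, 0, 0, 0, 0, 26, 26, 14, 15, 15, 16, 24, 26]
```

```bash
python3 -m pendant '[[0,0,-0.2,0,214],[0,0,-0.3,0,214],[0,0,-0.2,0,214],[0,0,0,0,214],[0,0,0,0,214]]' |tail -1; python3 -m pendant '[[0,0,0,0,213.4],[0,0,0,0,213.4]]' >/dev/null; python3 st.py;python3 -m pendant '[[0,0,0,0,213.4],[0,0,0,0,213.4]]' >/dev/null; python3 st.py; python3 -m pendant '[[0,0,0,0,213.9],[0,0,0,0,255]]' 40 >/dev/null;python3 st.py
python3 - <<'E'
from h import *
a=read_camera("side")[60:260,180:400];b=read_camera("wrist")
o=np.zeros((400,800,3),np.uint8);o[:,:440]=cv2.resize(a,(440,400));o[:270,440:]=cv2.resize(b,(360,270));cv2.imwrite("pics/s3.png",o[:,:,::-1]);go([0,0,0])
E
```

```text
grip_force: 6.0
F 2.4 w 0.0137 [29, 0, 0, 0, 0, 25, 26, 14, 14, 15, 16, 24, 59]
F 2.4 w 0.0141 [24, 0, 0, 0, 0, 25, 26, 14, 14, 15, 16, 24, 59]
F 41.1 w 0.0130 [21, 0, 0, 0, 0, 25, 26, 14, 14, 15, 16, 24, 59]
t24.6 pos [ 0.5408 -0.3747  0.2359] yaw -172.22 w 0.0130 F 41.1 cf [-0.2 -0.1 -0.6] 
 shift x 4.850 y 4.444 z 2.359
```

View pics/s3.png

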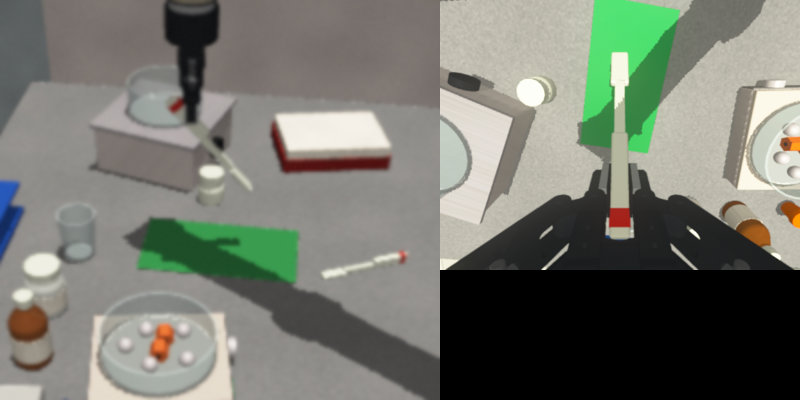

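Side crop: the paddle hangs in the grip at about 45°, blade down. I loosen it a little more to make it steeper.

```bash
python3 -m pendant '[[0,0,0,0,214],[0,0,0,0,214]]' |tail -1;python3 -m pendant '[[0,0,0,0,213.4],[0,0,0,0,213.33]]' |tail -1; python3 st.py;python3 -m pendant '[[0,0,0,0,213.3],[0,0,0,0,213.3]]' |tail -1; python3 st.py; python3 -m pendant '[[0,0,0,0,213.27],[0,0,0,0,213.25]]' |tail -1; python3 st.py;  python3 -m pendant '[[0,0,0,0,214],[0,0,0,0,255],[0,0,0,0,255]]' 60|tail -1; python3 st.py
```

```text
grip_force: 9.6
grip_force: 1.5
F 1.5 w 0.0143 [20, 0, 0, 0, 0, 25, 26, 14, 14, 15, 16, 24, 59]
grip_force: 1.3
F 1.4 w 0.0143 [20, 0, 0, 0, 0, 0, 0, 22, 24, 13, 14, 22, 59]
grip_force: 0.7
F 0.7 w 0.0143 [20, 0, 0, 0, 0, 0, 0, 0, 0, 21, 12, 13, 59]
grip_force: 58.4
F 58.4 w 0.0130 [20, 0, 0, 0, 0, 0, 0, 0, 0, 21, 11, 13, 59]
```

```bash
cat > tip.py <<'E'
from h import *
im=read_camera("wrist");s=sense();h=hsv(im);m=(h[...,1]<70)&(h[...,2]>110);m[:,:265]=0;m[:,305:]=0;m[260:]=0
b=max(blobs(m,50),key=lambda b:b[1][1]+b[1][3]);x,y,w,hh,_=b[1]
rows=[(v,np.where(b[2][v])[0]) for v in range(y,y+hh)]
print("blob",b[1],[(v,int(u.max()-u.min()+1)) for v,u in rows[::8]])
u=np.where(b[2][y+2])[0].mean();o,v=ray("wrist",[(u,y)]);v=v[0]/np.linalg.norm(v[0])
G=s["position"]+[0,0,.006];d=o-G;L=.165
B=d@v;D=B*B-(d@d-L*L)
print("miss %.4f"%np.sqrt(max(0,d@d-B*B)))
for t in (-B-np.sqrt(max(D,0)),-B+np.sqrt(max(D,0))):
    T=o+v*t;r=T-G;print("tip",T.round(4),"rel",r.round(4),"tilt %.1f"%np.degrees(np.arcsin(-r[2]/L)),"depth %.3f"%t)
E
python3 tip.py
python3 - <<'E'
from h import *
im=read_camera("side");h=hsv(im)
p=proj("side",[[.5408,-.3747,.2359]]);print("tcp px",p)
x,y=p[0].astype(int);m=(h[...,1]<70)&(h[...,2]>150);m2=m[y-5:y+75,x-20:x+50]
print("\n".join("".join("#" if q else "." for q in r) for r in m2[::2]))
E
```

```text
blob [265, 167, 40, 93, 2236] [(167, 18), (175, 21), (183, 23), (191, 24), (199, 13), (207, 13), (215, 15), (223, 15), (231, 26), (239, 40), (247, 40), (255, 38)]
miss 0.0543
tip [ 0.458  -0.3854  0.3843] rel [-0.0827 -0.0107  0.1424] tilt -59.6 depth -0.005
tip [ 0.5177 -0.3778  0.0786] rel [-0.023  -0.0031 -0.1634] tilt 81.9 depth 0.306
tcp px [[274.18634175 119.95787131]]
#############..............#############..............................
##############.............###########..........................######
###############...........##########...........................#######
###############...........########..............................######
........................#########................................#####
################.......########...................................####
#################.......#####.....................................####
#################.......####.......................................###
.......###########......##..........................................##
................##....##............................................##
............
[... 1417 characters left out ...]
.............................................................
......................................................................
......................................................................
......................................................................
......................................................................
......................................................................
......................................................................
......................................................................
......................................................................
......................................................................
```

```bash
python3 -m pendant '[[0,0,0,0,255],[0,0,-0.3,0,255],[0,0,-0.34,0,255],[-0.03,0.28,0,0,255],[-0.03,0.28,0,0,255],[-0.03,0.28,0,0,255],[-0.03,0.28,0,0,255],[-0.03,0.28,0,0,255],[-0.03,0.28,0,0,255],[-0.03,0.28,0,0,255]]' 120 && python3 -m pendant '[[-0.03,0.28,0,0,255],[-0.03,0.28,0,0,255],[-0.03,0.28,0,0,255],[-0.02,0.28,0,0,255],[0,0,0,0,255],[0,0,0,0,255],[0,0,0,0,255]]'|tail -5; python3 tip.py; python3 -c "
from h import *
go([.527,-.065,.23])"
```

```text
time: 26.65
position: [0.5348, -0.1763, 0.3001]
tool_rot: [-180.0, 0.0, -172.2]
contact_force: [0.6, 0.3, -0.7]
width: 0.0117
grip_force: 117.2
position: [0.5308, -0.0659, 0.3]
tool_rot: [-179.9, 0.0, -172.2]
contact_force: [0.3, -0.7, -0.7]
width: 0.012
grip_force: 117.2
blob [265, 21, 40, 239, 8109] [(21, 5), (29, 2), (37, 5), (45, 8), (53, 39), (61, 40), (69, 40), (77, 40), (85, 40), (93, 40), (101, 40), (109, 40), (117, 40), (125, 40), (133, 40), (141, 40), (149, 40), (157, 40), (165, 40), (173, 36), (181, 36), (189, 37), (197, 40), (205, 40), (213, 40), (221, 40), (229, 40), (237, 40), (245, 40), (253, 40)]
miss 0.1098
tip [ 0.4505 -0.0771  0.4498] rel [-0.0802 -0.0104  0.1438] tilt -60.7 depth -0.007
tip [ 0.3971 -0.0723  0.2094] rel [-0.1336 -0.0057 -0.0966] tilt 35.8 depth 0.239
t27.3 pos [ 0.5307 -0.0667  0.3   ] yaw -172.34 w 0.0123 F 117.2 cf [ 0.4  0.3 -1.4] 
 shift x 0.035 y 0.022 z 0.700
```

```bash
python3 -m pendant '[[0.035,0.02,0.25,0,255],[0,0,0.25,0,255],[0,0,0.18,0,255],[0,0,0,0,255],[0,0,0,0,255]]'|sed -n 2,4p;  python3 -m pendant '[[0,0,0.04,0,255],[0,0,0.04,0,255],[0,0,0,0,255]]'|sed -n 2,4p; python3 -m pendant '[[0,0,0.03,0,255],[0,0,0,0,255],[0,0,0,0,255]]'|sed -n 2,4p
```

```text
position: [0.5267, -0.0651, 0.2314]
tool_rot: [-180.0, -0.1, -172.4]
contact_force: [-0.3, 0.1, 0.1]
position: [0.5272, -0.0639, 0.2242]
tool_rot: [-180.0, 0.0, -172.2]
contact_force: [-1.5, 0.1, -0.9]
position: [0.527, -0.0636, 0.221]
tool_rot: [-180.0, 0.0, -172.2]
contact_force: [-0.7, -0.3, 0.4]
```

```bash
python3 -m pendant '[[0,0,0.025,0,255],[0,0,0,0,255],[0,0,0,0,255]]'|sed -n 2,4p; python3 -m pendant '[[0,0,0.02,0,255],[0,0,0,0,255],[0,0,0,0,255]]'|sed -n 2,4p
```

```text
position: [0.5269, -0.0636, 0.2183]
tool_rot: [-180.0, -0.0, -172.2]
contact_force: [-1.1, 0.1, -0.9]
position: [0.5269, -0.0636, 0.2163]
tool_rot: [180.0, -0.0, -172.2]
contact_force: [-0.5, 0.2, -1.2]
```

```bash
python3 -m pendant '[[0,0,0.02,0,255],[0,0,0,0,255],[0,0,0,0,255]]'|sed -n 2,4p; python3 -m pendant '[[0,0,0.02,0,255],[0,0,0,0,255],[0,0,0,0,255]]'|sed -n 2,4p
```

```text
position: [0.5269, -0.0636, 0.2142]
tool_rot: [180.0, -0.0, -172.2]
contact_force: [0.3, 0.2, -1.3]
position: [0.5275, -0.0637, 0.2129]
tool_rot: [-180.0, 0.1, -172.2]
contact_force: [-0.3, 0.3, 2.9]
```

Floor contact is at TCP z 0.213. I raise 4 mm and stir the first turn.

```bash
python3 -m pendant '[[0,0,-0.045,0,255],[0,0,0,0,255],[-0.02,0.129,0,0,255],[-0.06,0.117,0,0,255],[-0.093,0.093,0,0,255],[-0.117,0.06,0,0,255],[-0.129,0.02,0,0,255]]'|sed -n 2,4p; python3 -m pendant '[[-0.129,-0.02,0,0,255],[-0.117,-0.06,0,0,255],[-0.093,-0.093,0,0,255],[-0.06,-0.117,0,0,255],[-0.02,-0.129,0,0,255]]'|sed -n 2,4p; python3 -m pendant '[[0.02,-0.129,0,0,255],[0.06,-0.117,0,0,255],[0.093,-0.093,0,0,255],[0.117,-0.06,0,0,255],[0.129,-0.02,0,0,255]]'|sed -n 2,6p; python3 -m pendant '[[0.129,0.02,0,0,255],[0.117,0.06,0,0,255],[0.093,0.093,0,0,255],[0.06,0.117,0,0,255],[0.02,0.129,0,0,255],[0,0,0,0,255],[0,0,0,0,255]]'|sed -n 2,6p
python3 - <<'E'
from h import *
im=read_camera("side");h=hsv(im);o=(h[...,0]<16)&(h[...,1]>150)&(h[...,2]>120)
for c,s,m in blobs(o,15):
    if 200<c[0]<320: print("orange",c,s)
E
```

```text
position: [0.5636, -0.0137, 0.2169]
tool_rot: [179.9, 0.0, -172.1]
contact_force: [-0.2, -0.5, -0.7]
position: [0.6114, -0.0513, 0.2164]
tool_rot: [179.9, 0.0, -172.1]
contact_force: [0.2, 0.3, 0.5]
position: [0.5726, -0.1023, 0.2169]
tool_rot: [-179.9, -0.0, -172.4]
contact_force: [0.3, -0.1, 0.8]
width: 0.0119
grip_force: 117.3
position: [0.5272, -0.0623, 0.2172]
tool_rot: [180.0, 0.0, -172.1]
contact_force: [0.7, -1.0, -1.1]
width: 0.0119
grip_force: 117.2
orange [257.6 236. ] [253, 232, 10, 9, 57]
orange [268.3 238.8] [264, 235, 10, 9, 65]
orange [306.2 383.6] [288, 364, 36, 41, 530]
```

```bash
A() { sed -n 2,6p | tr '\n' ' '; echo; }
python3 -m pendant '[[-0.02,0.129,0,0,255],[-0.06,0.117,0,0,255],[-0.093,0.093,0,0,255],[-0.117,0.06,0,0,255],[-0.129,0.02,0,0,255],[-0.129,-0.02,0,0,255],[-0.117,-0.06,0,0,255],[-0.093,-0.093,0,0,255],[-0.06,-0.117,0,0,255],[-0.02,-0.129,0,0,255]]'|A; python3 -m pendant '[[0.02,-0.129,0,0,255],[0.06,-0.117,0,0,255],[0.093,-0.093,0,0,255],[0.117,-0.06,0,0,255],[0.129,-0.02,0,0,255],[0.129,0.02,0,0,255],[0.117,0.06,0,0,255],[0.093,0.093,0,0,255],[0.06,0.117,0,0,255],[0.02,0.129,0,0,255]]'|A
python3 -m pendant '[[-0.02,0.129,0,0,255],[-0.06,0.117,0,0,255],[-0.093,0.093,0,0,255],[-0.117,0.06,0,0,255],[-0.129,0.02,0,0,255],[-0.129,-0.02,0,0,255],[-0.117,-0.06,0,0,255],[-0.093,-0.093,0,0,255],[-0.06,-0.117,0,0,255],[-0.02,-0.129,0,0,255]]'|A; python3 -m pendant '[[0.02,-0.129,0,0,255],[0.06,-0.117,0,0,255],[0.093,-0.093,0,0,255],[0.117,-0.06,0,0,255],[0.129,-0.02,0,0,255],[0.129,0.02,0,0,255],[0.117,0.06,0,0,255],[0.093,0.093,0,0,255],[0.06,0.117,0,0,255],[0.02,0.129,0,0,255]]'|A
python3 - <<'E'
from h import *
im=read_camera("side");h=hsv(im);o=(h[...,0]<16)&(h[...,1]>150)&(h[...,2]>120)
for c,s,m in blobs(o,15):
    if 200<c[0]<320: print("orange",c,s)
a=im[130:270,200:320];b=read_camera("wrist")
o=np.zeros((420,760,3),np.uint8);o[:,:360]=cv2.resize(a,(360,420));o[:300,360:]=cv2.resize(b,(400,300));cv2.imwrite("pics/s4.png",o[:,:,::-1])
E
python3 st.py
```

```text
position: [0.6112, -0.0522, 0.216] tool_rot: [180.0, -0.0, -172.1] contact_force: [0.2, 0.1, -1.1] width: 0.012 grip_force: 118.1 
position: [0.5256, -0.064, 0.2174] tool_rot: [-180.0, 0.0, -172.3] contact_force: [0.4, 0.2, -1.4] width: 0.0115 grip_force: 118.0 
position: [0.6109, -0.0516, 0.2162] tool_rot: [179.9, -0.1, -172.1] contact_force: [-0.5, 0.1, -0.4] width: 0.0119 grip_force: 118.0 
position: [0.5254, -0.0641, 0.2173] tool_rot: [-180.0, -0.0, -172.4] contact_force: [-0.1, 0.5, -2.0] width: 0.0116 grip_force: 118.1 
orange [237.1 236.5] [233, 233, 8, 8, 43]
orange [253.7 236.1] [250, 232, 10, 9, 56]
orange [306.2 383.6] [288, 364, 36, 41, 529]
F 118.1 w 0.0117 [58, 59, 55, 59, 59, 59, 59, 59, 59, 59, 59, 59, 59]
```

View pics/s4.png

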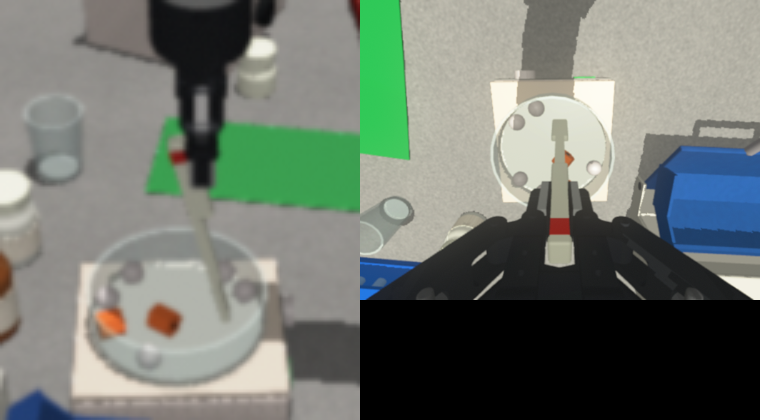

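Picture: the paddle is steep, with its blade on the floor of the dish and all beads inside it. One more turn for margin, then lift and carry it to the mat.

```bash
A() { sed -n 2,6p | tr '\n' ' '; echo; }
python3 -m pendant '[[-0.02,0.129,0,0,255],[-0.06,0.117,0,0,255],[-0.093,0.093,0,0,255],[-0.117,0.06,0,0,255],[-0.129,0.02,0,0,255],[-0.129,-0.02,0,0,255],[-0.117,-0.06,0,0,255],[-0.093,-0.093,0,0,255],[-0.06,-0.117,0,0,255],[-0.02,-0.129,0,0,255]]'|A; python3 -m pendant '[[0.02,-0.129,0,0,255],[0.06,-0.117,0,0,255],[0.093,-0.093,0,0,255],[0.117,-0.06,0,0,255],[0.129,-0.02,0,0,255],[0.129,0.02,0,0,255],[0.117,0.06,0,0,255],[0.093,0.093,0,0,255],[0.06,0.117,0,0,255],[0.02,0.129,0,0,255]]'|A
python3 -m pendant '[[0,0,-0.2,0,255],[0,0,-0.25,0,255],[0,0,-0.25,0,255],[0,0,-0.3,0,255],[0.15,-0.29,0,0,255],[0.15,-0.29,0,0,255],[0.15,-0.29,0,0,255],[0.15,-0.29,0,0,255],[0.15,-0.29,0,0,255],[0.15,-0.29,0,0,255]]'|A
python3 -m pendant '[[0.15,-0.29,0,0,255],[0.15,-0.29,0,0,255],[0.15,-0.29,0,0,255],[0.15,-0.29,0.2,0.025,255],[0,0,0.3,0.025,255],[0,0,0.3,0,255],[0,0,0,0,255],[0,0,0,0,255]]'|A
python3 tip.py; python3 -c "
from h import *
go([.414,-.371,.165],179)
th=np.radians(np.linspace(82,0,17));x=1.65*np.cos(th);z=1.65*np.sin(th);print([[round(-a,3),0,round(-b,3)] for a,b in zip(np.diff(x),np.diff(z))])"
```

```text
position: [0.6084, -0.0509, 0.2155] tool_rot: [179.8, -0.4, -172.1] contact_force: [-4.7, 1.2, 0.4] width: 0.0118 grip_force: 117.4 
position: [0.5261, -0.0644, 0.2176] tool_rot: [-179.9, 0.1, -172.4] contact_force: [-0.3, 0.1, -0.7] width: 0.0119 grip_force: 118.0 
position: [0.4615, -0.2488, 0.3174] tool_rot: [-179.9, 0.1, -172.1] contact_force: [0.5, 0.1, -0.7] width: 0.0119 grip_force: 118.1 
position: [0.4179, -0.3701, 0.2362] tool_rot: [179.9, -0.1, 178.9] contact_force: [0.0, -0.1, -1.4] width: 0.0119 grip_force: 117.9 
blob [267, 167, 25, 93, 1848] [(167, 18), (175, 21), (183, 23), (191, 24), (199, 13), (207, 13), (215, 14), (223, 15), (231, 23), (239, 23), (247, 24), (255, 23)]
miss 0.0544
tip [ 0.3353 -0.3687  0.3861] rel [-0.0837  0.0022  0.1422] tilt -59.5 depth -0.005
tip [ 0.396  -0.3707  0.0806] rel [-0.023   0.0002 -0.1634] tilt 82.0 depth 0.306
t38.0 pos [ 0.419  -0.3709  0.238 ] yaw 178.90 w 0.0115 F 118.0 cf [-0.3 -0.1 -0.3] 
 shift x 0.050 y -0.002 z 0.730 turn -0.0006
[[np.float64(-0.145), 0, np.float64(0.027)], [np.float64(-0.142), 0, np.float64(0.04)], [np.float64(-0.138), 0, np.float64(0.052)], [np.float64(-0.133), 0, np.float64(0.065)], [np.float64(-0.126), 0, np.float64(0.076)], [np.float64(-0.119), 0, np.float64(0.087)], [np.float64(-0.111), 0, np.float64(0.097)], [np.float64(-0.102), 0, np.float64(0.107)], [np.float64(-0.092), 0, np.float64(0.116)], [np.float64(-0.081), 0, np.float64(0.123)], [np.float64(-0.07), 0, np.float64(0.13)], [np.float64(-0.058), 0, np.float64(0.136)], [np.float64(-0.045), 0, np.float64(0.14)], [np.float64(-0.033), 0, np.float64(0.144)], [np.float64(-0.02), 0, np.float64(0.146)], [np.float64(-0.007), 0, np.float64(0.147)]]
```

```bash
A() { sed -n 2,6p | tr '\n' ' '; echo; }
python3 -m pendant '[[0.03,0,0.25,0,255],[0,0,0.25,0,255],[0,0,0.2,0,255],[0,0,0.04,0,255],[0,0,0,0,255],[0,0,0,0,255]]' 20|A
python3 -m pendant '[[0,0,0,0,214],[0,0,0,0,214],[0,0,0,0,214]]'|A
python3 -m pendant '[[-0.145,0,0.027,0,214],[-0.142,0,0.04,0,214],[-0.138,0,0.052,0,214],[-0.133,0,0.065,0,214],[-0.126,0,0.076,0,214],[-0.119,0,0.087,0,214],[0,0,0,0,214]]'|A
python3 tip.py
```

```text
position: [0.4163, -0.372, 0.1651] tool_rot: [-179.8, 0.2, 178.8] contact_force: [-0.1, 0.3, -0.3] width: 0.0117 grip_force: 118.1 
position: [0.4153, -0.3717, 0.1643] tool_rot: [-179.9, 0.1, 178.8] contact_force: [0.2, 0.4, -1.0] width: 0.0136 grip_force: 11.9 
position: [0.5013, -0.3727, 0.1297] tool_rot: [-179.8, 0.6, 179.0] contact_force: [2.8, 0.7, 3.4] width: 0.014 grip_force: 9.5 
blob [265, 90, 28, 170, 3760] [(90, 21), (98, 26), (106, 26), (114, 26), (122, 27), (130, 28), (138, 27), (146, 15), (154, 15), (162, 16), (170, 16), (178, 16), (186, 16), (194, 17), (202, 17), (210, 21), (218, 25), (226, 25), (234, 27), (242, 27), (250, 27), (258, 27)]
miss 0.0875
tip [ 0.416  -0.3706  0.2782] rel [-0.0832  0.0024  0.1425] tilt -59.7 depth -0.006
tip [ 0.4074 -0.372  -0.0014] rel [-0.0917  0.0009 -0.1372] tilt 56.2 depth 0.274
```

```bash
A() { sed -n 2,6p | tr '\n' ' '; echo; }
python3 -m pendant '[[-0.105,0,0.097,0,214],[-0.09,0,0.107,0,214],[-0.08,0,0.116,0,214],[-0.07,0,0.123,0,214],[-0.06,0,0.13,0,214],[-0.05,0,0.136,0,214],[0,0,0,0,214]]'|A
python3 tip.py
python3 -m pendant '[[-0.03,0,0.14,0,214],[-0.02,0,0.144,0,214],[-0.01,0,0.146,0,214],[0,0,0.06,0,214],[0,0,0,0,214],[0,0,0,0,214]]'|A
python3 st.py; python3 -c "
from h import *
go([.555,-.371,.007])"
```

```text
position: [0.5389, -0.3719, 0.0526] tool_rot: [179.7, -0.4, 178.8] contact_force: [-0.1, 0.1, -0.8] width: 0.0137 grip_force: 8.0 
blob [265, 0, 34, 260, 6761] [(0, 34), (8, 34), (16, 34), (24, 34), (32, 34), (40, 34), (48, 34), (56, 34), (64, 33), (72, 21), (80, 21), (88, 21), (96, 21), (104, 21), (112, 21), (120, 21), (128, 21), (136, 21), (144, 21), (152, 21), (160, 21), (168, 21), (176, 21), (184, 20), (192, 20), (200, 20), (208, 29), (216, 29), (224, 29), (232, 29), (240, 29), (248, 29), (256, 29)]
miss 0.1150
tip [ 0.4591 -0.3709  0.2046] rel [-0.0797  0.0016  0.1445] tilt -61.1 depth -0.007
tip [ 0.3967 -0.3677 -0.0236] rel [-0.1421  0.0048 -0.0838] tilt 30.5 depth 0.229
position: [0.5457, -0.3738, 0.0072] tool_rot: [180.0, -0.1, 178.8] contact_force: [0.5, 0.5, -0.6] width: 0.0138 grip_force: 8.9 
F 8.9 w 0.0136 [50, 49, 26, 26, 25, 24, 24, 24, 22, 22, 22, 30, 29]
t40.5 pos [ 0.5457 -0.3738  0.0075] yaw 178.77 w 0.0136 F 8.9 cf [-0.5  0.2 -0.8] 
 shift x -0.092 y 0.030 z 0.005
```

```bash
python3 -m pendant '[[0,0,0,0,200],[0,0,0,0,150],[0,0,0,0,100],[0,0,0,0,100],[0,0,-0.2,0,100],[0,0,-0.4,0,100],[0,0,-0.4,0,100],[-0.1,0,-0.4,0,100],[-0.1,0,-0.4,0,100],[-0.1,0,-0.4,0,100]]' && python3 -m pendant '[[-0.1,0,-0.4,0,100],[0,0,0,0,100],[0,0,0,0,100]]'|tail -5
python3 - <<'E'
from h import *
im=read_camera("wrist");h=hsv(im);H,S,V=h[...,0],h[...,1],h[...,2]
g=(H>50)&(H<80)&(S>120)
c,s,m=max(blobs(g,500),key=lambda b:b[1][4])
hu=cv2.convexHull(max(cv2.findContours(m.astype(np.uint8),0,1)[0],key=cv2.contourArea))
W=plane("wrist",hu.reshape(-1,2),.003);print("mat",s,cv2.minAreaRect(W[:,:2].astype(np.float32)*1000))
f=np.zeros(m.shape,np.uint8);cv2.fillConvexPoly(f,hu,1)
p=(f>0)&~g&((S<70)&(V>100)|((H<12)|(H>168))&(S>100))
for c,s,m in blobs(p,100):
    W=plane("wrist",np.argwhere(m)[:,::-1].astype(float),.014);print(c,s,cv2.minAreaRect(W[:,:2].astype(np.float32)*1000))
    for v in range(s[1],s[1]+s[3],16): u=np.where(m[v])[0];print(v,u.max()-u.min()+1,end="; ")
go([.472,.2216,.25],94.7);print(sense()["qpos"].round(0))
E
```

```text
time: 41.35
position: [0.5763, -0.3746, 0.2309]
tool_rot: [-180.0, 0.0, 178.8]
contact_force: [2.0, -0.3, -0.3]
width: 0.0519
grip_force: 0.0
position: [0.5882, -0.3752, 0.272]
tool_rot: [-179.8, 0.4, 178.8]
contact_force: [-0.4, 0.1, -0.5]
width: 0.052
grip_force: 0.0
mat [220, 0, 123, 188, 18569] ((503.7637634277344, -371.3262939453125), (138.26455688476562, 217.38792419433594), 88.82969665527344)
[280.4  75.5] [272, 0, 18, 169, 2071] ((490.9764404296875, -371.51641845703125), (19.331647872924805, 186.128662109375), 88.77926635742188)
0 18; 16 18; 32 18; 48 10; 64 10; 80 10; 96 10; 112 12; 128 12; 144 11; 160 10; t41.6 pos [ 0.5864 -0.3748  0.269 ] yaw 178.79 w 0.0520 F 0.0 cf [ 0.7 -0.1 -1.1] 
 shift x 1.270 y 5.938 z 0.190 turn 0.4672
[ 30.  38.   1.  69.  -1.  72. 120.]
```

```bash
python3 -m pendant '[[0.08,0.37,0,0,140],[0.08,0.37,0,0,140],[0.08,0.37,0,0,140],[0.08,0.37,0,0,140],[0.08,0.37,0,0,140],[0.08,0.37,0,0,140],[0.08,0.37,0,0,140],[0.08,0.37,0,0,140],[0.08,0.37,0,0,140],[0.08,0.37,0,0,140]]'>/dev/null && python3 -m pendant '[[0.08,0.37,0,0,140],[0.08,0.37,0,0,140],[0.08,0.37,0,0,140],[0.08,0.37,0,0,140],[0.08,0.37,0,0.039,140],[0,0,0,0.039,140],[0,0,0,0.039,140],[0,0,0,0.039,140],[0,0,0,0.039,140],[0,0,0,0.039,140]]' >/dev/null&& python3 -m pendant '[[0,0,0,0.039,140],[0,0,0,0.039,140],[0,0,0,0.039,140],[0,0,0,0.039,140],[0,0,0,0.039,140],[0,0,0,0.039,140],[0,0,0,0,140],[0,0,0,0,140]]'; python3 -c "
from h import *
go([.472,.2216,.105],94.7)
im=read_camera('wrist');cv2.imwrite('pics/w10.png',im[:,:,::-1])
h=hsv(im);print('bar mid expected px',proj('wrist',[[.472,.2216,.123],[.476,.172,.123],[.467,.271,.123]]))"
```

```text
time: 43.98
position: [0.4773, 0.181, 0.2668]
tool_rot: [-179.8, 0.1, 94.9]
contact_force: [-0.0, 0.9, -0.8]
width: 0.0386
grip_force: 0.0
t44.0 pos [0.4773 0.181  0.2668] yaw 94.88 w 0.0386 F 0.0 cf [-0.   0.9 -0.8] 
 shift x 0.409 y -0.019 z 1.618 turn 0.0010
bar mid expected px [[277.97078235 150.05611993]
 [277.7889737  201.58705803]
 [277.00385487  92.27738765]]
```

```bash
python3 -m pendant '[[0.4,-0.02,0,0,140],[0,0,0.35,0,140],[0,0,0.35,0,140],[0,0,0.35,0,140],[0,0,0.35,0,140],[0,0,0.2,0,140],[0,0,0,0,140],[0,0,0,0,255],[0,0,0,0,255],[0,0,0,0,255]]' 20 && python3 -m pendant '[[0,0,0,0,255],[0,0,0,0,255]]'
```

```text
time: 44.87
position: [0.4718, 0.2212, 0.1096]
tool_rot: [-179.9, -0.0, 94.8]
contact_force: [-3.4, -1.1, 1.9]
width: 0.0107
grip_force: 22.1
time: 45.03
position: [0.4717, 0.2212, 0.1094]
tool_rot: [-179.9, -0.0, 94.8]
contact_force: [-6.4, -0.7, 3.9]
width: 0.0109
grip_force: 22.4
```

Bar gripped. Reverse the arc.

```bash
python3 -m pendant '[[0,0.08,-0.09,0,255],[0,0.1,-0.096,0,255],[0,0.108,-0.087,0,255],[0,0.116,-0.078,0,255],[0,0.122,-0.067,0,255],[0,0.127,-0.056,0,255],[0,0.132,-0.045,0,255],[0,0.135,-0.033,0,255],[0,0.138,-0.022,0,255],[0,0.125,-0.01,0,255]]' && python3 -m pendant '[[0,0,0,0,255],[0,0,0,0,255]]'
```

```text
time: 45.87
position: [0.5903, 0.2316, 0.1689]
tool_rot: [-179.9, -0.1, 94.8]
contact_force: [-30.2, -3.3, 21.2]
width: 0.011
grip_force: 23.8
time: 46.03
position: [0.59, 0.2316, 0.1691]
tool_rot: [-179.9, -0.1, 94.8]
contact_force: [-7.0, -0.9, 7.6]
width: 0.0113
grip_force: 21.8
```

```bash
python3 -m pendant '[[0,0,0,0,180],[0,0,0,0,140],[0,0,0,0,140],[0,0,-0.2,0,140],[0,0,-0.35,0,140],[0,0,-0.35,0,140],[0,0,-0.35,0,140],[0,-0.3,-0.3,0,140],[0,-0.4,0,0,140],[0,0,0,0,140]]' && python3 -m pendant '[[0,0,0,0,140],[0,0,0,0,140],[0,0,0,0,140]]'|head -2
python3 - <<'E'
from h import *
im=read_camera("wrist");cv2.imwrite("pics/w11.png",im[:,:,::-1])
h=hsv(im);o=(h[...,0]<16)&(h[...,1]>150)&(h[...,2]>100)
for c,s,m in blobs(o,40): print(c,s,plane("wrist",[c],.067)[0][:2])
print("exp bar closed",proj("wrist",[[.5945,.182,.18],[.5855,.282,.18]]))
x0,y0=proj("wrist",[[.59,.232,.18]])[0].astype(int)
for v in (y0-25,y0,y0+25): print(v,x0,[tuple(map(int,im[v,u])) for u in range(x0-16,x0+17,4)])
a=read_camera("scene");b=cv2.imread("pics/scene0.png")[:,:,::-1]
d=cv2.absdiff(a,b).max(2)>60
for c,s,m in blobs(cv2.morphologyEx(d.astype(np.uint8),cv2.MORPH_OPEN,np.ones((3,3))),20): print("changed",c,s)
E
```

```text
time: 46.87
position: [0.5145, 0.2243, 0.3216]
tool_rot: [-179.6, -0.1, 94.8]
contact_force: [-1.0, 0.8, -1.3]
width: 0.0383
grip_force: 0.0
time: 47.12
position: [0.5233, 0.2253, 0.3212]
[191.9  91.4] [166, 57, 54, 68, 1383] [0.41111642 0.3108056 ]
[329.  172.6] [328, 164, 3, 18, 41] [0.58785469 0.22639056]
[376.6 295.7] [369, 282, 27, 28, 145] [0.68321732 0.04673863]
[287.3 342.3] [279, 334, 18, 19, 188] [ 0.55830126 -0.04973965]
[314.8 344.1] [307, 335, 18, 20, 160] [ 0.60195614 -0.04957909]
[384.3 377.1] [377, 367, 18, 22, 200] [ 0.72321739 -0.10574387]
exp bar closed [[346.85786894 240.70414229]
 [353.87826289 138.74341888]]
167 350 [(80, 85, 95), (43, 58, 81), (47, 71, 109), (137, 133, 130), (201, 194, 186), (196, 189, 182), (98, 120, 160), (63, 111, 180), (63, 109, 178)]
192 350 [(40, 54, 78), (43, 61, 91), (53, 73, 105), (109, 106, 104), (119, 116, 114), (114, 111, 110), (60, 107, 175), (62, 108, 176), (63, 108, 175)]
217 350 [(43, 56, 79), (46, 69, 104), (88, 89, 94), (117, 113, 110), (119, 116, 113), (86, 106, 144), (62, 108, 176), (62, 108, 175), (63, 108, 174)]
changed [425.1  41. ] [396, 0, 57, 90, 2365]
changed [456.2   2.2] [454, 0, 5, 6, 24]
changed [504.7  47.9] [496, 29, 18, 39, 314]
changed [526.5  43.3] [519, 36, 17, 17, 162]
changed [546.1  50.2] [541, 46, 12, 9, 57]
changed [386.5  78.3] [378, 63, 19, 32, 260]
changed [399.5  88.7] [387, 81, 29, 18, 336]
changed [382.3 131.6] [371, 104, 23, 54, 832]
changed [375.8 198.7] [361, 157, 33, 72, 1031]
changed [234.4 172.4] [230, 169, 10, 8, 54]
changed [199.2 192.6] [177, 178, 45, 26, 405]
changed [275.2 241.6] [271, 237, 10, 10, 80]
changed [263.2 250.6] [260, 245, 8, 12, 70]
```

Run:
```python
from h import *
im=read_camera("scene");h=hsv(im);H,S,V=h[...,0],h[...,1],h[...,2]
p=((S<60)&(V>130)|((H<10)|(H>170))&(S>120));p[:160]=0;p[220:]=0;p[:,:172]=0;p[:,265:]=0
for c,s,m in blobs(p,8): print(c,s,plane("scene",[c],.012)[0][:2])
print(proj("scene",[[.58,-.371,.02],[.383,-.3715,.008]]))
print(hand_in())
```

```text
[180.2 161.2] [174, 160, 14, 4, 45] [ 0.49450489 -0.56060377]
[184.6 168.4] [179, 165, 10, 6, 22] [ 0.50695626 -0.52097637]
[203.6 187.6] [176, 174, 56, 30, 226] [ 0.52209361 -0.40479522]
[173.2 212. ] [172, 209, 4, 7, 12] [ 0.65709554 -0.3852447 ]
[229.1 212.2] [227, 210, 5, 5, 9] [ 0.5374844 -0.265991 ]
[256.3 214.1] [249, 210, 16, 10, 27] [ 0.48474426 -0.20264443]
[262.7 217.7] [260, 215, 5, 5, 15] [ 0.4815714  -0.17830014]
[[195.80339265 199.96959414]
 [243.27215482 173.14898648]]
the job is handed in; nothing more can be done
None
```

I handed the job in, but the paddle may not be well inside the mat's edges. Both pellets present are in the dish, the bath got four full turns, and the bin is empty and shut. I measured the paddle flat and centred on the mat after laying it down, but a last scene reading, which I only saw after handing in, put it about 4–5 cm from there and closer to the mat's edge.

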